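# Load a console housing into the sprung nest of a laser marker and slide it under the lens

### The arm

A 6-joint arm with a two-finger parallel gripper is mounted at the origin on the work surface. World frame = base frame: x ahead of the robot, y to its left, z up, the work surface at z = 0. Lengths are in mm, angles in rad, forces in N, time in s.
With the tool pointing down it reaches from about 350 to 975 mm from the base axis. Payload 7.1 kg.
Tool frame: the origin (TCP) lies at the very end of the fingers, on their centre line; the grasp point (between the pads) lies 19 mm behind it; z points along the fingers, x is the direction in which the jaws open and shut, and the axes are right-handed (so a half turn about z gives the same grasp; the last joint's range is limited). The gripper opens to 88 mm and grips with 3 to 60 N. Pads are 20 mm wide; open, the fingers measure 115 mm over their backs; the gripper's body (75 mm by 178 mm) begins 61 mm behind the grasp point.
Start: joints at [1.237, 0.423, 1.63, -0, 1.089, -0.019], TCP at [193.484, 594.28, 222.675] pointing down, gripper open.
Joint ranges: [-3, 3], [-0.9, 2.11], [0.09, 2.58], [-1.31, 4.45], [0.11, 2.69], [-2.54, 2.54]. Speed limits (rad/s): [2.39, 2.39, 3.01, 3.14, 3.14, 3.14].

### API

Orientations are given as a rotation vector (axis times angle).
In Python, from workcell import ctrl gives the robot as it stands. The module is installed in compiled form; this text tells all that it offers.
- The arm moves only by the tool move_arm, never from a script. Its argument "motion" is a list of rows, each a list of 2 entries, a list of its own where there are three numbers: the shift along the tool's x, y, z normalised to -1 to 1, where 1 is 150 mm, then the turn, a rotation vector about the tool's x, y, z normalised to -1 to 1, where 1 is 60 degrees. In form: [[[x, y, z], [rx, ry, rz]], ...]. A call has exactly 5 rows; each row is the pose to reach, as a shift and turn from the pose commanded when the call began, along the tool's axes at that moment; what a row does not reach only later rows make up. A row lasts 1/8 s, in which the tool goes at most 62.5 mm and 10.7 degrees, less where a joint would pass 70% of its speed; a pose out of reach is approached as far as the arm can. A call with a number of a shift or a turn outside -1 to 1 is refused whole. A call with a gripper value outside its range is refused whole. "gripper" is the opening, from 0 (shut) to 1 (fully open), set as the call begins (left out, the last holds). The fingers move at their own pace and stop on an object; the grip force is fixed at half the most. Time passes only in rows, so rows that repeat a pose let the fingers close, or fill a call up. It gives the time, the measured TCP pose, the force and the opening at its end, in the units of the state.
- ctrl.get_obs(): the state, without advancing time (a new reading comes with each control period).
- ctrl.get_image(name): name is "side" or "top"; returns a dict with "pixels" (480x640x3 uint8, red, green, blue), "camera_matrix" (3x3 intrinsics, pixels), "R" (3x3) and "t" (3): a world point X has camera coordinates R X + t. Camera axes: x right, y down, z forward; pixel columns grow to the right and rows downward; lengths in mm; the calibration is good to about 2 mm. A picture is of the moment at which its call begins. There is no depth.
- ctrl.close_job(): hands the job in, once; it reports no verdict.
Trained networks look in the newest picture that a camera, given by its name, has taken for a name from the list of things; names that differ only in an ending like _2 or _b are one class to them, and where a whole thing is asked for, a point or a joint stands for the part that bears it (a point fixed in the world has none). Each returns a list of dicts, best first, with "p" (0 to 1); they miss things now and then, are a little off and sometimes report something else, mostly with a low value. They report only what shows in the picture. A call takes as long as a camera call. They do not tell look-alikes from the thing itself.
- ctrl.boxes_of(camera, name): "location" ([x, y, z] in mm, in world coordinates, good to about 4 mm: the middle of the surface that is visible of it).
- ctrl.regions_of(camera, name): "mask" (480x640 bool, what is visible of it).
- ctrl.pinpoint(camera, name): "location" ([x, y, z] in mm, in world coordinates, good to about 4 mm: a listed point, or the origin of a listed thing).
The state is a dict: "t": time; "qpos": joint angles; "qvel": joint speeds; "joint_torque": joint torques, N m; "ee_pos": TCP position; "orientation": TCP orientation; "ft_force": force on the tool from outside, world axes, zero at the start; "moment": the same for the moment, N m; "width": finger opening in mm.
Only numpy, scipy, OpenCV 4.12 (cv2) and the standard library are available. Lean on these libraries where they do the work, as an engineer would, in place of code of your own. Each camera call takes 0.05 s, during which the arm holds its last target.

### The job

Load the blue console housing into the sloping nest on the laser marker's loading slide, its thin end up the slope: push the red sprung jaw back with the housing, lower it in behind the upper stop and let the jaw clamp it squarely, flat down on the nest. Let go of it, then push the slide, by its black ball knob or as suits you, fully home under the lens. Do not bump the marking head, and leave the other things on the bench where they are.

Things in the scene. Friction and masses are not known exactly. Their poses are not given: they have to be found in the camera images.
- housing: dark blue console housing, 120 mm long (x) x 62 wide (y), about 280 g, lying on its base. Origin: centre of its underside; x to its thin end, z up. Back part (x -60 to -28) is 54 high with a flat top; from there a panel slopes down at 25 degrees to the thin end (x +60), 13 high. Its sides are flat and parallel, 62 apart: take it across them, e.g. near x = -12 mm (46 high there)
- panel (a point): centre of the housing's sloping panel, 16 mm towards the thin end and 33.5 mm above the underside from its origin
- nest: steel nest, a 50 mm wide plate on the loading slide, sloping up at 25 degrees away from the robot. Its frame is where the seated housing's frame must be: origin on the plate's surface, x up the slope, y to the left, z square off the plate. The plate runs from x -110 to +74 mm; below it is the angle block. Behind the jaw a fixed block (x -109 to -97) is 30 mm proud of the plate
- stop (a point): the foot of the upper stop, in the nest frame at x = +60, y = 0, z = 0 mm: a block with an upright face, 14 mm thick, 90 wide, 12 proud of the plate. In front of it two side cheeks (x 38 to 62 mm) stand 70 mm apart inside, 20 proud, with lips flaring outward above that, up to about 31 proud. A housing let go before it lies on the plate stays clamped there by friction
- jaw (a joint): red sprung jaw of the nest: how far it is pressed back down the slope, 0 (closed) to 0.024 m. At 0 its black face is at x = -48 mm in the nest frame and it moves towards -x; it is 46 mm wide, 18 thick, 32 proud of the plate. The spring pushes with 5 N at 0 and 250 N/m more, 11 N at full travel. With the housing clamped against the upper stop it reads 0.012
- slide (a joint): travel of the loading slide to the left (+y of the station) along its rails, 0 to 0.22 m; starts within 0.03 m of 0, the loading place; 0.22 is fully home against the stop, under the lens. About 3 N moves it; it stays where it is left
- knob (a point): centre of the black ball knob (32 mm diameter) on its upright 14 mm post, on a bar at the right-hand (-y) end of the slide, 165 mm to the right of the nest's centre line, 102 mm above the bench; it moves with the slide
- station: the marker's fixed base: origin on the bench on the slide's centre line at slide = 0; y points along the slide's travel. Rail plate 220 mm wide, from y -120 to +340 mm, 27 mm high; behind it (y 425 to 515 mm) the column, 510 mm high
- head: the marking head, fixed over the home place (y = 220 mm in the station frame): a 124 x 130 x 128 mm grey box whose underside is 343 mm above the bench, origin on its axis 335 mm above the bench, x and y as the station's; the lens under it reaches down to 305 mm; to its left (+y) a tube and the long blue laser body on the column
- marked: a finished console housing, light grey, same shape and size as the blue one, engraved bars on its panel; origin at the centre of its underside; leave it where it is
- caliper: steel and grey sliding caliper lying flat, 205 mm long, 13 mm high; leave it where it is
- gauge: L-shaped aluminium focus-height gauge standing upright, 50 x 50 mm, 122 mm high; leave it where it is
- lens_cap: round black lens cap lying flat, 104 mm across, 19 mm high; leave it where it is
- solvent: white solvent bottle with a red cap, 64 mm across, 160 mm high; leave it where it is
- goggles: green laser safety goggles, about 135 x 155 mm, 54 mm high; leave it where it is
There are look-alikes about, which are no part of the job. Leave any yellow look-alike of the housing alone.

How it is judged:
By the outcome, as a careful person would: the job done as asked, in the order asked, and still so for the second after the job is handed in, with the robot touching nothing.
It also fails if it takes over 56 s, if anything falls off the work surface, if the arm or the gripper's body presses on something with over 40 N, if the wrist force passes 120 N, or if a joint passes its speed limit or range.

## Working session

There is one attempt and no reset: what is moved stays moved. The work goes in short steps, Python scripts to look and compute and a tool call to move; the robot and the scene stay as the last step left them, time stands still between calls to the robot, and variables do not carry over. Pictures are saved under pics/ and viewed, and the job is handed in when it is done.

Besides the shell and the picture viewer there is one more tool, called by a JSON object that holds its "api" and its "payload", one argument or row to a line. move_arm: Moves the arm, as the interface text tells. Its arguments: {"type":"object","properties":{"motion":{"type":"array","items":{"type":"array"}},"gripper":{"type":"number"}},"required":["motion"]}

```bash
mkdir -p pics; ls; python3 - <<'E'
from workcell import ctrl
import cv2,numpy as np
o=ctrl.get_obs()
print({k:np.round(v,3) for k,v in o.items()})
for c in ("side","top"):
    im=ctrl.get_image(c)
    cv2.imwrite(f"pics/{c}0.png",im["pixels"][:,:,::-1])
    print(c,np.round(im["camera_matrix"],1).tolist(),np.round(im["R"],3).tolist(),np.round(im["t"],1).tolist())
    for n in ("housing","panel","nest","stop","knob","station","head","marked","jaw","caliper","gauge","lens_cap","solvent","goggles"):
        print(n,[(np.round(d["location"]).tolist(),round(d["p"],2)) for d in ctrl.pinpoint(c,n)][:3])
E
```

```text
pics
{'t': np.float64(0.0), 'qpos': array([ 1.237,  0.424,  1.631,  0.   ,  1.089, -0.019]), 'qvel': array([ 0.001, -0.001,  0.   , -0.   ,  0.002, -0.001]), 'joint_torque': array([-2.0000e-03, -5.4462e+01, -2.7367e+01,  6.4000e-02,  2.3000e-02,
       -0.0000e+00]), 'ee_pos': array([193.324, 593.775, 221.928]), 'orientation': array([ 2.542e+00,  1.845e+00, -2.000e-03]), 'ft_force': array([ 0.663,  0.229, -0.212]), 'moment': array([-0.056, -0.031, -0.001]), 'width': np.float64(87.889)}
side [[540.5, 0.0, 321.9], [0.0, 540.5, 236.0], [0.0, 0.0, 1.0]] [[0.918, -0.396, 0.002], [-0.243, -0.566, -0.788], [0.313, 0.723, -0.616]] [-506.3, 222.2, 1526.8]
housing [([488.0, -362.0, -0.0], 0.9), ([378.0, -523.0, 3.0], 0.7), ([586.0, -210.0, -3.0], 0.57)]
panel [([499.0, -363.0, 34.0], 0.88), ([580.0, -193.0, 33.0], 0.88), ([364.0, -518.0, 32.0], 0.55)]
nest [([546.0, 86.0, 108.0], 0.62)]
stop [([598.0, 93.0, 133.0], 0.68)]
knob []
station [([524.0, 68.0, 4.0], 0.68)]
head [([521.0, 292.0, 332.0], 0.78)]
marked [([735.0, -160.0, 2.0], 0.81)]Traceback (most recent call last):
  File "<stdin>", line 10, in <module>
ValueError: it knows: caliper, gauge, goggles, head, housing, knob, lens_cap, marked, nest, panel, solvent, station, stop
```

View pics/side0.png

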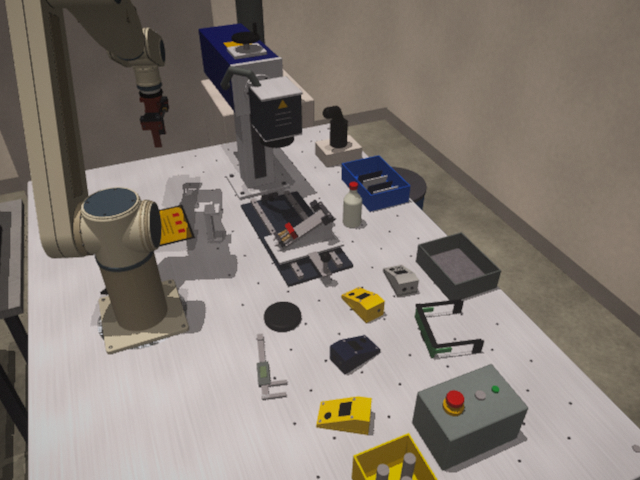

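```bash
python3 - <<'E'
from workcell import ctrl
import cv2,numpy as np
for c in ("top",):
    im=ctrl.get_image(c)
    cv2.imwrite(f"pics/{c}0.png",im["pixels"][:,:,::-1])
    print(c,np.round(im["camera_matrix"],1).tolist(),np.round(im["R"],3).tolist(),np.round(im["t"],1).tolist())
    for n in ("housing","panel","nest","stop","knob","station","head","marked","caliper","gauge","lens_cap","solvent","goggles"):
        print(n,[(np.round(d["location"]).tolist(),round(d["p"],2)) for d in ctrl.pinpoint(c,n)][:3])
E
```

```text
top [[493.2, 0.0, 322.4], [0.0, 493.2, 238.8], [0.0, 0.0, 1.0]] [[-0.008, -1.0, 0.02], [-0.983, 0.004, -0.186], [0.186, -0.021, -0.982]] [-124.0, 540.1, 1157.7]
housing [([380.0, -526.0, -2.0], 0.78), ([486.0, -367.0, -4.0], 0.77), ([524.0, 73.0, -1.0], 0.17)]
panel [([581.0, -195.0, 33.0], 0.71), ([502.0, -363.0, 36.0], 0.59), ([366.0, -516.0, 33.0], 0.57)]
nest [([541.0, 89.0, 105.0], 0.72)]
stop [([593.0, 83.0, 130.0], 0.67)]
knob [([362.0, -167.0, -2.0], 0.68), ([529.0, -78.0, 104.0], 0.57)]
station [([522.0, 70.0, -1.0], 0.63), ([278.0, 263.0, 3.0], 0.18)]
head [([523.0, 289.0, 338.0], 0.87)]
marked [([732.0, -164.0, 3.0], 0.79)]
caliper [([255.0, -302.0, 3.0], 0.94), ([542.0, 89.0, 106.0], 0.18)]
gauge [([276.0, 263.0, 3.0], 0.86)]
lens_cap [([359.0, -166.0, 0.0], 0.79)]
solvent []
goggles [([689.0, -384.0, -3.0], 0.8)]
```

View pics/top0.png

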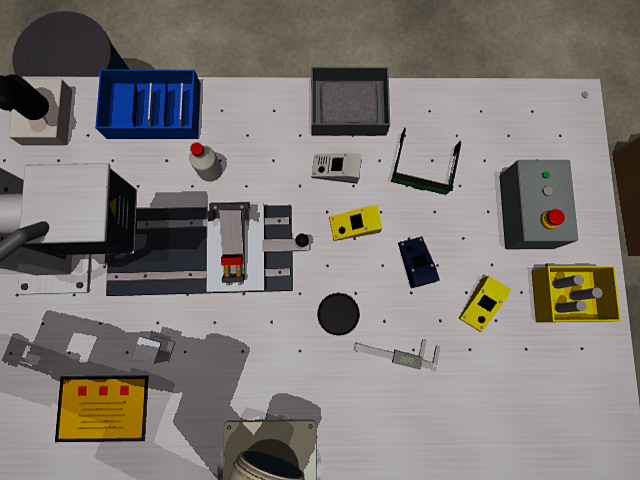

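The candidates are the dark blue housing (top 418,262; side 354,351), the yellow look-alikes (top 356,222 and 485,302) and the light grey finished one (top 336,165). I choose the blue one and check it in a crop.

```bash
python3 - <<'E'
import cv2,numpy as np
t=cv2.imread("pics/top0.png");s=cv2.imread("pics/side0.png")
a=cv2.resize(t[220:310,380:460],None,fx=5,fy=5,interpolation=cv2.INTER_CUBIC)
b=cv2.resize(s[320:380,315:395],None,fx=5,fy=5,interpolation=cv2.INTER_CUBIC)
b=cv2.copyMakeBorder(b,0,a.shape[0]-b.shape[0],0,0,cv2.BORDER_CONSTANT)
cv2.imwrite("pics/crop1.png",np.clip(np.hstack([a,b])*2.0,0,255).astype(np.uint8))
a=cv2.resize(t[185:305,190:320],None,fx=3,fy=3,interpolation=cv2.INTER_CUBIC)
b=cv2.resize(s[185:290,235:360],None,fx=3,fy=3,interpolation=cv2.INTER_CUBIC)
b=cv2.copyMakeBorder(b,0,a.shape[0]-b.shape[0],0,0,cv2.BORDER_CONSTANT)
cv2.imwrite("pics/crop2.png",np.hstack([a,b]))
E
```

```text
(no output)
```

View pics/crop1.png

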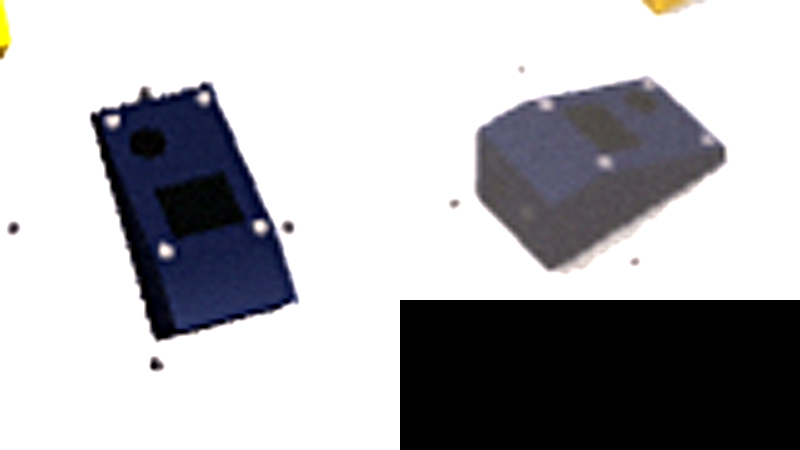

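View pics/crop2.png

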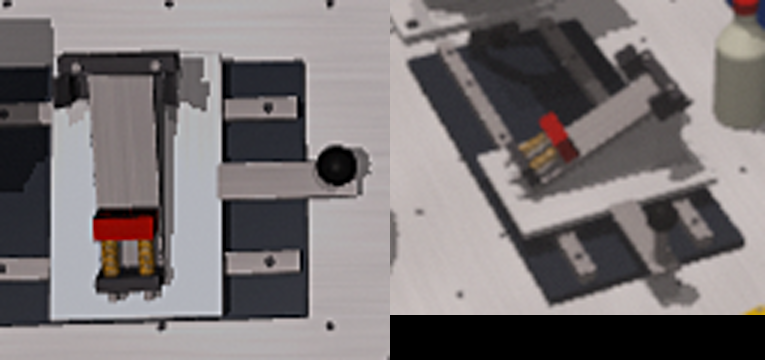

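```bash
cat > h.py <<'E'
import numpy as np,cv2,pickle
from scipy.optimize import minimize, least_squares
from scipy.spatial.transform import Rotation as Rot
def proj(c,X):
    X=np.asarray(X,float)@c["R"].T+c["t"]; u=X@c["camera_matrix"].T
    return u[:,:2]/u[:,2:]
def back(c,uv,z):
    d=np.linalg.inv(c["camera_matrix"])@np.array([*uv,1.0]); d=c["R"].T@d; o=-c["R"].T@c["t"]
    return o+d*(z-o[2])/d[2]
HP=np.array([[x,y,z] for y in(-31,31) for x,z in((-60,0),(60,0),(60,13),(-28,54),(-60,54))],float)
def sil(c,P,sh=3):
    m=np.zeros((480*4,640*4),np.uint8)
    hull=cv2.convexHull(np.round((proj(c,P)+.5)*4).astype(np.int32).reshape(-1,1,2))
    cv2.fillConvexPoly(m,hull,255)
    return cv2.resize(m,(640,480),interpolation=cv2.INTER_AREA)/255.
def Rn(yaw): return Rot.from_euler('z',yaw).as_matrix()
E
python3 - <<'E'
from h import *
from workcell import ctrl
C={}
for c in("top","side"):
    C[c]=ctrl.get_image(c)
    rs=ctrl.regions_of(c,"housing")
    for r in rs:
        v,u=np.nonzero(r["mask"]); print(c,r["p"],u.mean(),v.mean(),len(u), C[c]["pixels"][r["mask"]].mean(0))
    r=[r for r in rs if (lambda q:q[2]>q[0])(C[c]["pixels"][r["mask"]].mean(0))]
    C[c]["mask"]=r[0]["mask"] if r else None
pickle.dump(C,open("c0.pkl","wb"))
for use in (["top"],["side"],["top","side"]):
    def f(p):
        e=0
        for c in use:
            e+=np.abs(sil(C[c],HP@Rn(p[2]).T+[p[0],p[1],0])-C[c]["mask"]).sum()
        return e
    best=min((minimize(f,[487,-364,a],method="Nelder-Mead",options=dict(initial_simplex=[[487,-364,a],[495,-364,a],[487,-356,a],[487,-364,a+.1]])) for a in(.15,.3)),key=lambda r:r.fun)
    print(use,best.x,np.degrees(best.x[2]),best.fun)
E
```

```text
top 0.88 417.64981684981683 261.9113553113553 1365 [14.84249084 17.28937729 30.90695971]
top 0.82 356.00971599402095 222.4850523168909 1338 [144.21898356 128.02914798   6.64573991]
top 0.7 484.3842652795839 302.4583875162549 1538 [136.17880364 127.69570871   6.48179454]
side 0.71 345.263698630137 415.06278538812785 1752 [159.48515982 132.08333333  26.25057078]
side 0.69 351.63615023474176 352.9342723004695 1278 [49.82942097 47.87793427 53.25743349]
side 0.59 363.8155737704918 303.53483606557376 976 [148.18032787 119.42520492  31.45491803]
side 0.32 211.5800464037123 223.5429234338747 431 [106.64733179 101.02088167 100.01856148]
['top'] [ 4.88682169e+02 -3.64795471e+02  2.41172245e-01] 13.81815176976745 41.435294117647054
['side'] [ 4.84106608e+02 -3.68124162e+02  2.49109401e-01] 14.272917302803654 52.32941176470588
['top', 'side'] [ 4.86804103e+02 -3.65912763e+02  2.44339592e-01] 13.999627367525326 176.42352941176472
```

```bash
python3 - <<'E'
import cv2,numpy as np
t=cv2.imread("pics/top0.png");s=cv2.imread("pics/side0.png")
a=cv2.resize(t[190:300,200:320],None,fx=6,fy=5,interpolation=cv2.INTER_CUBIC)
a=cv2.resize(t[195:295,200:320],None,fx=6,fy=6,interpolation=cv2.INTER_CUBIC)
cv2.imwrite("pics/crop3.png",a)
b=cv2.resize(s[190:290,240:360],None,fx=6,fy=6,interpolation=cv2.INTER_CUBIC)
cv2.imwrite("pics/crop4.png",b)
E
```

```text
(no output)
```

View pics/crop3.png

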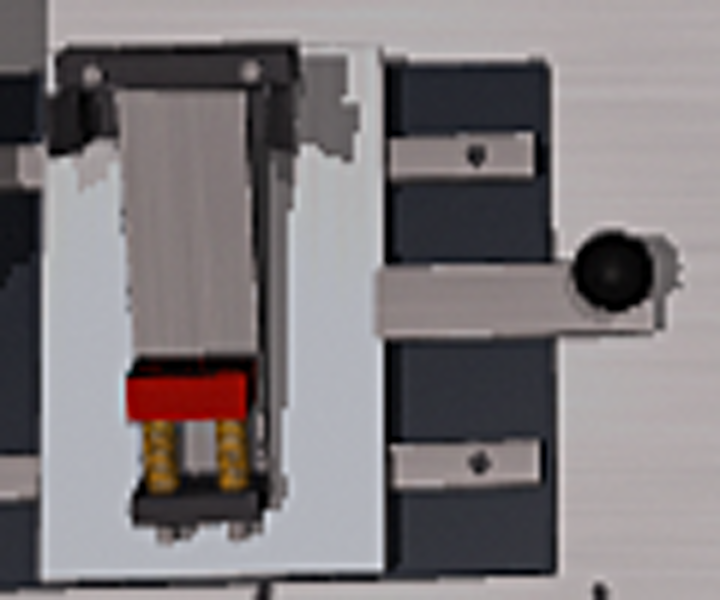

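View pics/crop4.png

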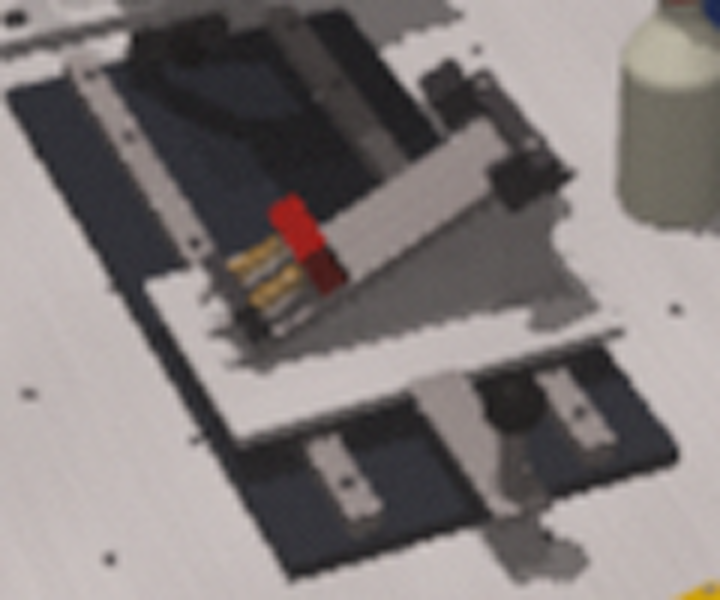

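```bash
cat >> h.py <<'E'
def nestR(yaw): return Rn(yaw)@Rot.from_euler('y',-25,degrees=True).as_matrix()
def box(x0,x1,y,z0,z1):
    return [np.array([[x,-y,z],[x,y,z],[xx,y,z],[xx,-y,z],[x,-y,z]],float) for x,xx,z in((x0,x1,z0),(x0,x1,z1))]
def overlay(c,p,ox,oy,w,h,fn,s=6):
    im=c["pixels"][oy:oy+h,ox:ox+w,::-1]; im=cv2.resize(im,None,fx=s,fy=s,interpolation=cv2.INTER_CUBIC).copy()
    R=nestR(p[3])
    for b,col in ((box(-110,74,25,0,0),(0,255,0)),(box(60,74,45,0,12),(255,255,0)),(box(-66,-48,23,0,32),(255,0,255)),(box(-109,-97,23,0,30),(0,255,255))):
        for q in b:
            uv=(proj(c,q@R.T+p[:3])-[ox,oy]+.5)*s
            cv2.polylines(im,[np.round(uv).astype(np.int32)],False,col,1)
    k=np.array([[*(Rn(p[3])@[p[4] if len(p)>4 else 0,-165,0]+p[:3])[:2],102.]])
    uv=(proj(c,k)[0]-[ox,oy]+.5)*s; cv2.circle(im,tuple(int(a) for a in uv),4,(0,0,255),-1)
    cv2.imwrite(fn,im)
E
python3 - <<'E'
from h import *
C=pickle.load(open("c0.pkl","rb"))
top=[((74,45,12),(57,50)),((74,-45,12),(298,44)),((-66,23,32),(128,420)),((-66,-23,32),(250,416))]
side=[((-66,23,32),(270,210)),((-66,-23,32),(304,265)),((-48,-23,32),(326,250)),((-48,23,32),(297,195)),((74,-45,12),(572,175))]
def res(p,which=("top","side")):
    r=[]
    for n,L,o in(("top",top,(200,195)),("side",side,(240,190))):
        if n not in which: continue
        P=np.array([a for a,_ in L])@nestR(p[3]).T+p[:3]
        uv=np.array([b for _,b in L])/6-.5+o
        r.append((proj(C[n],P)-uv).ravel())
        k=Rn(p[3])@[p[4],-165,0]+p[:3]; k[2]=102
        r.append(proj(C[n],[k])[0]-(np.array((612,270) if n=="top" else (515,402))/6-.5+o))
    return np.concatenate(r)
for w in(("top",),("side",),("top","side")):
    s=least_squares(res,[541,88,106,0.02,0],args=(w,)) ; print(w,np.round(s.x,3),np.round(s.fun,1))
overlay(C["top"],s.x,200,195,120,100,"pics/ov_t.png"); overlay(C["side"],s.x,240,190,120,100,"pics/ov_s.png")
np.save("nest.npy",s.x)
E
```

```text
('top',) [ 5.44346e+02  8.66320e+01  1.04145e+02  1.20000e-02 -1.79430e+01] [ 0.1  0.  -0.5  0.5  0.1 -0.4 -0.3 -0.1  0.6 -0. ]
('side',) [ 5.44988e+02  8.27090e+01  9.88800e+01 -6.50000e-02 -7.25900e+00] [ 0.6  0.7 -0.8  0.   0.6 -0.5  1.   0.2 -1.4 -0.5  0.   0.2]
('top', 'side') [ 5.45466e+02  8.72020e+01  9.76290e+01  1.00000e-03 -1.73990e+01] [ 0.7  0.1 -0.1  1.   0.  -0.6 -0.4 -0.1  0.3  0.1  0.3  1.2 -0.2  0.3
  1.1 -0.5  0.6  0.5 -1.5 -1.9 -0.1 -0.6]
```

View pics/ov_t.png

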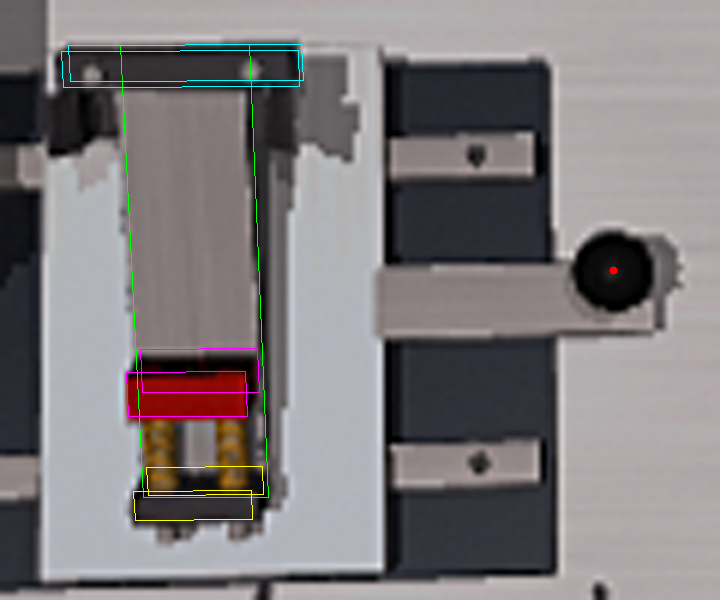

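View pics/ov_s.png

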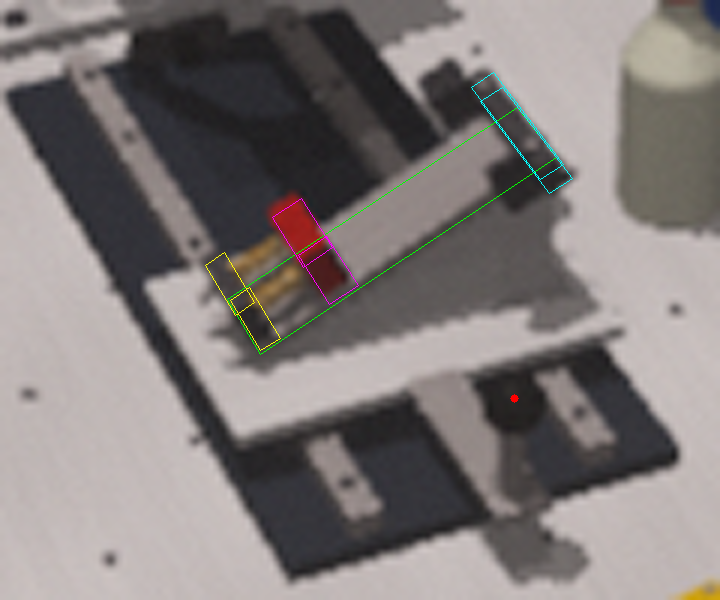

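```bash
cat >> h.py <<'E'
def Rdown(yaw): # tool z down, tool x at world yaw (deg)
    a=np.radians(yaw); x=np.array([np.cos(a),np.sin(a),0]); z=np.array([0,0,-1.]); return np.column_stack([x,np.cross(z,x),z])
def step(p0,R0,p1,R1):
    d=R0.T@(np.asarray(p1,float)-p0)/150; r=Rot.from_matrix(R0.T@R1).as_rotvec()/np.radians(60)
    return np.round(d,4).tolist(),np.round(r,4).tolist()
def cur():
    from workcell import ctrl
    o=ctrl.get_obs(); return o,np.array(o["ee_pos"]),Rot.from_rotvec(o["orientation"]).as_matrix()
def plan(W):
    o,p,R=cur()
    for P,Q in W:
        print(np.round(P,1),step(p,R,P,Q)); p,R=np.array(P,float),Q
E
python3 - <<'E'
from h import *
D=Rdown
plan([((270,440,240),D(25)),((320,270,240),D(-25)),((390,130,240),D(-76)),((430,-10,240),D(-76)),((450,-150,240),D(-76)),((470,-290,190),D(-76)),((475.4,-369,120),D(-76))])
E
```

```text
[270 440 240] ([-0.8201, 0.8035, -0.1154], [-0.0, -0.0, 0.7827])
[320 270 240] ([-0.1769, 1.168, 0.0], [0.0, 0.0, 0.8333])
[390 130 240] ([0.8174, 0.6487, 0.0], [0.0, 0.0, 0.85])
[430 -10 240] ([0.9701, -0.033, 0.0], [0.0, 0.0, 0.0])
[ 450 -150  240] ([0.9379, 0.0964, 0.0], [0.0, 0.0, 0.0])
[ 470 -290  190] ([0.9379, 0.0964, 0.3333], [0.0, 0.0, 0.0])
[ 475.4 -369.   120. ] ([0.5197, 0.0925, 0.4667], [0.0, 0.0, 0.0])
```

{"api": "move_arm", "payload": {
  "motion": [
    [[-0.82,0.8,-0.1],[0,0,0.78]],
    [[-0.82,0.8,-0.1],[0,0,0.78]],
    [[-0.82,0.8,-0.1],[0,0,0.78]],
    [[-0.82,0.8,-0.1],[0,0,0.78]],
    [[-0.82,0.8,-0.1],[0,0,0.78]]
  ],
  "gripper": 1
}}

```text
t: 1.98
ee_pos: [270.0, 439.6, 238.1]
orientation: [-3.067, -0.677, -0.001]
ft_force: [-0.2, -0.0, 0.0]
width: 87.5
```

{"api": "move_arm", "payload": {
  "motion": [
    [[-0.15,1,0],[0,0,0.83]],
    [[-0.15,1,0],[0,0,0.83]],
    [[-0.15,1,0],[0,0,0.83]],
    [[-0.15,1,0],[0,0,0.83]],
    [[-0.15,1,0],[0,0,0.83]]
  ]
}}

```text
t: 2.6
ee_pos: [313.2, 294.4, 238.0]
orientation: [-3.067, 0.679, -0.001]
ft_force: [-0.2, -0.0, -0.1]
width: 87.8
```

```bash
python3 - <<'E'
from h import *
D=Rdown
print(cur()[0]["t"],cur()[1])
plan([((390,130,240),D(-76)),((430,-10,240),D(-76)),((450,-150,240),D(-76)),((470,-290,190),D(-76)),((475.4,-369,120),D(-76))])
E
```

```text
2.6 [313.19565442 294.40223579 237.96003923]
[390 130 240] ([0.927, 0.7773, -0.0139], [-0.0006, 0.0001, 0.8504])
[430 -10 240] ([0.9701, -0.033, 0.0], [0.0, 0.0, 0.0])
[ 450 -150  240] ([0.9379, 0.0964, 0.0], [0.0, 0.0, 0.0])
[ 470 -290  190] ([0.9379, 0.0964, 0.3333], [0.0, 0.0, 0.0])
[ 475.4 -369.   120. ] ([0.5197, 0.0925, 0.4667], [0.0, 0.0, 0.0])
```

{"api": "move_arm", "payload": {
  "motion": [
    [[0.93,0.78,0],[0,0,0.85]],
    [[0.93,0.78,0],[0,0,0.85]],
    [[0.93,0.78,0],[0,0,0.85]],
    [[0.93,0.78,0],[0,0,0.85]],
    [[0.93,0.78,0],[0,0,0.85]]
  ]
}}

```text
t: 3.22
ee_pos: [391.4, 129.3, 237.8]
orientation: [-2.474, 1.936, -0.0]
ft_force: [0.5, -0.2, 0.0]
width: 87.9
```

{"api": "move_arm", "payload": {
  "motion": [
    [[0.97,-0.03,0],[0,0,0]],
    [[0.97,-0.03,0],[0,0,0]],
    [[0.97,-0.03,0],[0,0,0]],
    [[0.97,-0.03,0],[0,0,0]],
    [[0.97,-0.03,0],[0,0,0]]
  ]
}}

```text
t: 3.85
ee_pos: [431.1, -9.0, 237.6]
orientation: [-2.482, 1.926, 0.001]
ft_force: [-0.6, -0.3, -0.6]
width: 88.0
```

{"api": "move_arm", "payload": {
  "motion": [
    [[0.94,0.1,0],[0,0,0]],
    [[0.94,0.1,0],[0,0,0]],
    [[0.94,0.1,0],[0,0,0]],
    [[0.94,0.1,0],[0,0,0]],
    [[0.94,0.1,0],[0,0,0]]
  ]
}}

```text
t: 4.47
ee_pos: [451.4, -148.1, 237.5]
orientation: [-2.483, 1.925, 0.002]
ft_force: [0.6, -0.3, 0.4]
width: 87.7
```

{"api": "move_arm", "payload": {
  "motion": [
    [[0.94,0.1,0.33],[0,0,0]],
    [[0.94,0.1,0.33],[0,0,0]],
    [[0.94,0.1,0.33],[0,0,0]],
    [[0.94,0.1,0.33],[0,0,0]],
    [[0.94,0.1,0.33],[0,0,0]]
  ]
}}

```text
t: 5.1
ee_pos: [472.3, -288.5, 188.5]
orientation: [-2.483, 1.925, 0.001]
ft_force: [-0.7, -0.2, 0.3]
width: 88.3
```

```bash
python3 - <<'E'
from h import *
D=Rdown
o=cur()[0];print(o["t"],cur()[1],o["qpos"])
plan([((475.4,-369,100),D(-76)),((475.4,-369,11),D(-76))])
E
```

```text
5.1 [ 472.26741246 -288.46465472  188.47386752] [-5.70024118e-01  3.62789139e-01  1.81637762e+00  4.14264536e-04
  9.62986775e-01  7.48726022e-01]
[ 475.4 -369.   100. ] ([0.5256, 0.1135, 0.5895], [0.0001, 0.0006, 0.0071])
[ 475.4 -369.    11. ] ([0.0, 0.0, 0.5933], [0.0, 0.0, 0.0])
```

{"api": "move_arm", "payload": {
  "motion": [
    [[0.525,0.113,0.58],[0,0,0.007]],
    [[0.525,0.113,0.58],[0,0,0.007]],
    [[0.525,0.113,0.58],[0,0,0.007]],
    [[0.525,0.113,0.58],[0,0,0.007]],
    [[0.525,0.113,0.58],[0,0,0.007]]
  ]
}}

```text
t: 5.72
ee_pos: [476.4, -369.8, 103.0]
orientation: [-2.476, 1.934, -0.004]
ft_force: [-0.9, -0.4, 0.2]
width: 87.7
```

```bash
python3 - <<'E'
from h import *
from workcell import ctrl
D=Rdown
o=cur()[0];print(o["t"],cur()[1])
plan([((475.4,-369,11),D(-76))])
ims=[]
for c,(u,v) in(("top",(418,262)),("side",(354,340))):
    im=ctrl.get_image(c)["pixels"][v-60:v+60,u-65:u+65,::-1]
    ims.append(cv2.resize(im,(390,360),interpolation=cv2.INTER_CUBIC))
cv2.imwrite("pics/pre.png",np.clip(np.hstack(ims)*1.5,0,255))
E
```

```text
5.725 [ 476.37390203 -369.7667908   103.04542381]
[ 475.4 -369.    11. ] ([-0.0076, 0.006, 0.6136], [-0.0015, -0.0017, 0.0004])[ WARN:0@6.055] global loadsave.cpp:1063 imwrite_ Unsupported depth image for selected encoder is fallbacked to CV_8U.
```

View pics/pre.png

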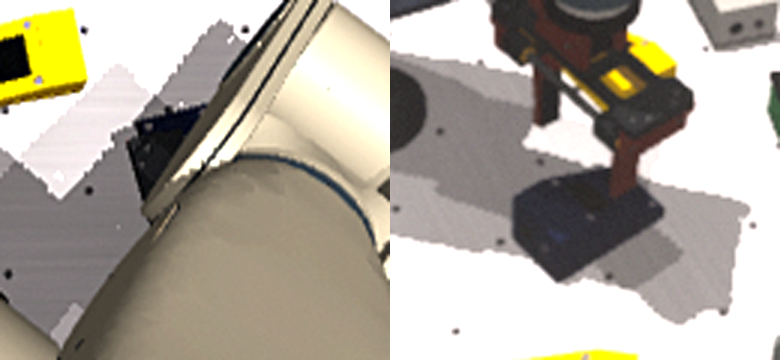

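```bash
python3 - <<'E'
from h import *
from workcell import ctrl
C=ctrl.get_image("side")
o,p,R=cur()
im=C["pixels"][:,:,::-1].copy()
s=5;ox,oy=289,280
im=cv2.resize(im[oy:oy+110,ox:ox+130],None,fx=s,fy=s,interpolation=cv2.INTER_CUBIC)
im=np.clip(im*1.5,0,255).astype(np.uint8)
def dot(X,col):
    uv=(proj(C,[X])[0]-[ox,oy]+.5)*s; cv2.circle(im,tuple(int(a) for a in uv),4,col,-1)
for d in(-44,44):
    dot(p+R@[d,0,0],(0,255,0)); q=p+R@[d,0,0]; q[2]=11; dot(q,(0,255,255))
for P in HP@Rn(.2443).T+[487,-366,0]: dot(P,(0,0,255))
cv2.imwrite("pics/pre2.png",im)
E
```

```text
(no output)
```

View pics/pre2.png

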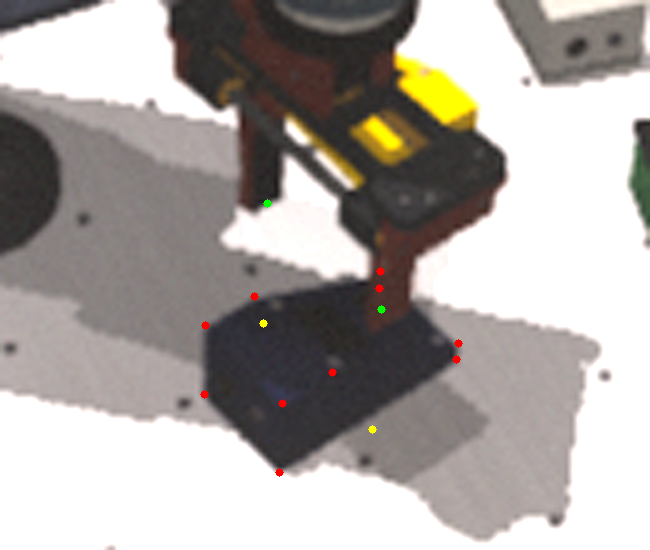

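{"api": "move_arm", "payload": {
  "motion": [
    [[-0.008,0.006,0.3],[0,0,0]],
    [[-0.008,0.006,0.5],[0,0,0]],
    [[-0.008,0.006,0.6],[0,0,0]],
    [[-0.008,0.006,0.61],[0,0,0]],
    [[-0.008,0.006,0.61],[0,0,0]]
  ]
}}

```text
t: 6.5
ee_pos: [474.9, -370.2, 10.7]
orientation: [2.475, -1.935, 0.003]
ft_force: [-0.5, -0.1, 0.5]
width: 87.7
```

{"api": "move_arm", "payload": {
  "motion": [
    [[0,0,0],[0,0,0]],
    [[0,0,0],[0,0,0]],
    [[0,0,0],[0,0,0]],
    [[0,0,0],[0,0,0]],
    [[0,0,0],[0,0,0]]
  ],
  "gripper": 0
}}

```text
t: 7.12
ee_pos: [474.3, -369.5, 10.1]
orientation: [-2.474, 1.935, 0.0]
ft_force: [-0.9, 2.1, 7.6]
width: 61.8
```

{"api": "move_arm", "payload": {
  "motion": [
    [[0,0,-0.1],[0,0,0]],
    [[0,0,-0.4],[0,0,0]],
    [[0,0,-0.7],[0,0,0]],
    [[0,0,-1],[0,0,0]],
    [[0,0,-1],[0,0,0]]
  ]
}}

```text
t: 7.75
ee_pos: [476.2, -371.3, 163.9]
orientation: [2.474, -1.935, 0.012]
ft_force: [-0.3, 0.4, -3.6]
width: 62.3
```

```bash
cat >> h.py <<'E'
def nest_tool(N,yaw,off,gx=-12,gz=10.5,gy=0):
    """TCP pose that puts the housing origin at off (nest frame)"""
    R=nestR(yaw); G=np.column_stack([[0,-1,0],[-1,0,0],[0,0,-1.]])
    return N+R@(np.array(off,float)+[gx,gy,gz]), R@G
E
python3 - <<'E'
from h import *
o=cur()[0];print(o["t"],cur()[1],o["ft_force"],o["width"])
N=np.array([545,87.,103]);y=.012
S=nest_tool(N,y,(14,0,75)); print(S)
D=Rdown
plan([((490,-230,225),D(-76)),((510,-90,230),D(-82)),((530,40,220),S[1]),S])
E
```

```text
7.75 [ 476.15671417 -371.3108859   163.85975579] [-0.29922145  0.39827358 -3.60047393] 62.31178169839763
(array([510.6812253 ,  86.58815493, 181.33455232]), array([[ 0.01199971, -0.90624253,  0.42258783],
       [-0.999928  , -0.01087543,  0.0050713 ],
       [ 0.        , -0.42261826, -0.90630779]]))
[ 490 -230  225] ([-0.8895, -0.3184, -0.4117], [-0.0043, -0.0059, -0.0009])
[510 -90 230] ([-0.8734, -0.3552, -0.0333], [0.0, 0.0, 0.1])
[530  40 220] ([-0.8397, -0.2527, 0.0667], [0.4161, 0.0266, 0.1199])
[510.7  86.6 181.3] ([-0.3121, 0.2223, 0.1808], [0.0, 0.0, 0.0])
```

{"api": "move_arm", "payload": {
  "motion": [
    [[-0.2,-0.07,-0.1],[0,0,0]],
    [[-0.45,-0.16,-0.2],[0,0,0]],
    [[-0.7,-0.24,-0.3],[0,0,0]],
    [[-0.89,-0.32,-0.41],[0,0,0]],
    [[-0.89,-0.32,-0.41],[0,0,0]]
  ]
}}

```text
t: 8.38
ee_pos: [488.6, -226.8, 221.0]
orientation: [-2.477, 1.932, 0.001]
ft_force: [0.1, -0.7, -3.8]
width: 61.9
```

{"api": "move_arm", "payload": {
  "motion": [
    [[-0.25,-0.1,0],[0,0,0.03]],
    [[-0.5,-0.2,0],[0,0,0.05]],
    [[-0.75,-0.3,0],[0,0,0.1]],
    [[-0.87,-0.35,-0.03],[0,0,0.1]],
    [[-0.87,-0.35,-0.03],[0,0,0.1]]
  ]
}}

```text
t: 9.0
ee_pos: [507.8, -88.7, 224.5]
orientation: [2.371, -2.059, -0.002]
ft_force: [0.7, -0.0, -3.6]
width: 61.8
```

```bash
python3 - <<'E'
from h import *
o=cur()[0];print(o["t"],cur()[1],o["ft_force"],o["width"])
N=np.array([545,87.,103]);y=.012
S=nest_tool(N,y,(14,0,75))
plan([((500,40,225),S[1]),S])
E
```

```text
9.0 [507.75147157 -88.73966738 224.54662161] [ 0.72626346 -0.01591087 -3.64923113] 61.83186367240176
[500  40 225] ([-0.857, -0.069, -0.0029], [0.4177, 0.0269, 0.1207])
[510.7  86.6 181.3] ([-0.3097, 0.0551, 0.2955], [0.0, 0.0, 0.0])
```

{"api": "move_arm", "payload": {
  "motion": [
    [[-0.2,-0.02,0],[0.1,0.01,0.03]],
    [[-0.4,-0.03,0],[0.2,0.015,0.06]],
    [[-0.65,-0.05,0],[0.3,0.02,0.09]],
    [[-0.857,-0.07,0],[0.417,0.027,0.12]],
    [[-0.857,-0.07,0],[0.417,0.027,0.12]]
  ]
}}

```text
t: 9.62
ee_pos: [497.7, 39.8, 223.6]
orientation: [-1.994, 1.968, -0.435]
ft_force: [0.5, 0.3, -4.3]
width: 61.7
```

{"api": "move_arm", "payload": {
  "motion": [
    [[-0.1,0.02,0.1],[0,0,0]],
    [[-0.2,0.04,0.2],[0,0,0]],
    [[-0.31,0.05,0.295],[0,0,0]],
    [[-0.31,0.05,0.295],[0,0,0]],
    [[-0.31,0.05,0.295],[0,0,0]]
  ]
}}

```text
t: 10.25
ee_pos: [512.5, 85.0, 182.3]
orientation: [-1.99, 1.969, -0.438]
ft_force: [0.2, 0.5, -3.6]
width: 61.9
```

```bash
python3 - <<'E'
from h import *
from workcell import ctrl
o,p,R=cur();print(o["t"],p,o["ft_force"],o["width"])
N=np.array([545,87.,103]);y=.012
S=nest_tool(N,y,(14,0,75)); print(step(p,R,*S))
C={}
for c,(ox,oy) in(("top",(190,185)),("side",(240,170))):
    C[c]=ctrl.get_image(c)
    im=cv2.resize(C[c]["pixels"][oy:oy+100,ox:ox+130,::-1],None,fx=6,fy=6,interpolation=cv2.INTER_CUBIC)
    G=np.column_stack([[0,-1,0],[-1,0,0],[0,0,-1.]]); RH=R@G.T
    P=HP@RH.T+p-RH@[-12,0,10.5]
    for q in P:
        uv=(proj(C[c],[q])[0]-[ox,oy]+.5)*6; cv2.circle(im,tuple(int(a) for a in uv),3,(0,0,255),-1)
    cv2.imwrite(f"pics/st_{c}.png",im)
    for n in("housing","panel","nest","stop","knob"):
        print(c,n,[(np.round(d["location"]).tolist(),round(d["p"],2)) for d in ctrl.pinpoint(c,n)][:3])
pickle.dump((C,p,R),open("c1.pkl","wb"))
E
```

```text
10.25 [512.50195517  85.04791993 182.30978642] [ 0.22590721  0.45900639 -3.56721409] 61.943695137741614
([-0.0104, 0.0136, 0.0008], [-0.0, -0.0017, -0.0012])
top housing [([579.0, -211.0, 1.0], 0.97), ([530.0, 84.0, 179.0], 0.9), ([379.0, -527.0, 0.0], 0.56)]
top panel [([582.0, -192.0, 32.0], 0.77), ([364.0, -516.0, 35.0], 0.72), ([529.0, 85.0, 215.0], 0.57)]
top nest [([542.0, 87.0, 106.0], 0.87)]
top stop [([594.0, 86.0, 130.0], 0.6)]
top knob [([529.0, -75.0, 103.0], 0.97)]
side housing [([531.0, 88.0, 177.0], 0.9), ([587.0, -210.0, -1.0], 0.82), ([376.0, -526.0, 1.0], 0.63)]
side panel [([366.0, -517.0, 36.0], 0.79), ([580.0, -194.0, 31.0], 0.76)]
side nest [([545.0, 86.0, 107.0], 0.7)]
side stop [([598.0, 90.0, 130.0], 0.95), ([544.0, 89.0, 109.0], 0.29)]
side knob [([524.0, -78.0, 103.0], 0.93)]
```

View pics/st_top.png

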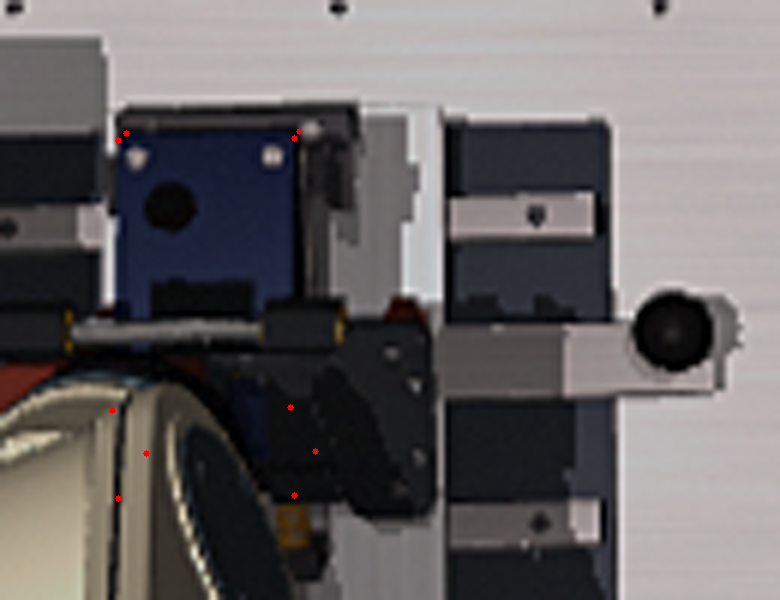

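View pics/st_side.png

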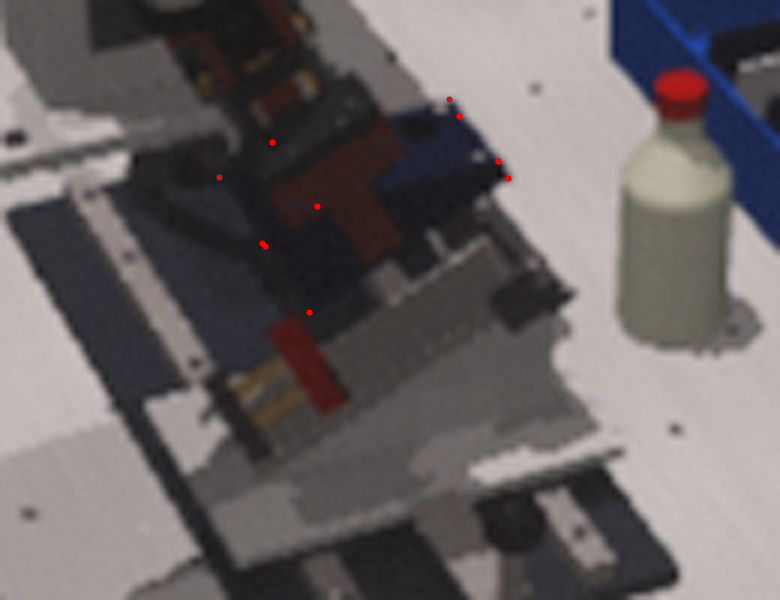

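```bash
python3 - <<'E'
from h import *
N=np.array([544,87.,104]);y=.012
plan([nest_tool(N,y,(17,0,40)),nest_tool(N,y,(17,0,18)),nest_tool(N,y,(-6,0,18)),nest_tool(N,y,(-6,0,4))])
E
```

```text
[527.2  86.8 151.9] ([-0.0033, -0.0038, 0.227], [-0.001, -0.0007, -0.0007])
[536.5  86.9 131.9] ([0.0, -0.0, 0.1467], [0.0, 0.0, 0.0])
[515.6  86.7 122.2] ([-0.0, 0.1533, -0.0], [0.0, 0.0, 0.0])
[521.6  86.7 109.5] ([0.0, -0.0, 0.0933], [0.0, 0.0, 0.0])
```

{"api": "move_arm", "payload": {
  "motion": [
    [[0,0,0.08],[0,0,0]],
    [[0,0,0.16],[0,0,0]],
    [[-0.003,0,0.227],[0,0,0]],
    [[-0.003,-0.003,0.227],[0,0,0]],
    [[-0.003,-0.003,0.227],[0,0,0]]
  ]
}}

```text
t: 11.48
ee_pos: [527.1, 86.7, 151.6]
orientation: [-1.99, 1.968, -0.437]
ft_force: [-0.2, 0.2, -3.4]
width: 61.7
```

```bash
python3 - <<'E'
from h import *
from workcell import ctrl
N=np.array([544,87.,104]);y=.012
o,p,R=cur();print(o["t"],p,o["ft_force"],o["width"])
plan([nest_tool(N,y,(17,0,18)),nest_tool(N,y,(-6,0,18)),nest_tool(N,y,(-6,0,4))])
C=ctrl.get_image("side");cv2.imwrite("pics/s2.png",cv2.resize(C["pixels"][180:280,250:370,::-1],None,fx=6,fy=6,interpolation=cv2.INTER_CUBIC))
C=ctrl.get_image("top");cv2.imwrite("pics/t2.png",cv2.resize(C["pixels"][190:290,190:310,::-1],None,fx=6,fy=6,interpolation=cv2.INTER_CUBIC))
E
```

```text
11.475 [527.10256757  86.7401788  151.57980418] [-0.1948661   0.22650894 -3.40312642] 61.68473374309079
[536.5  86.9 131.9] ([-0.0005, -0.0013, 0.1451], [-0.0006, -0.0008, -0.0009])
[515.6  86.7 122.2] ([-0.0, 0.1533, -0.0], [0.0, 0.0, 0.0])
[521.6  86.7 109.5] ([0.0, -0.0, 0.0933], [0.0, 0.0, 0.0])
```

View pics/s2.png

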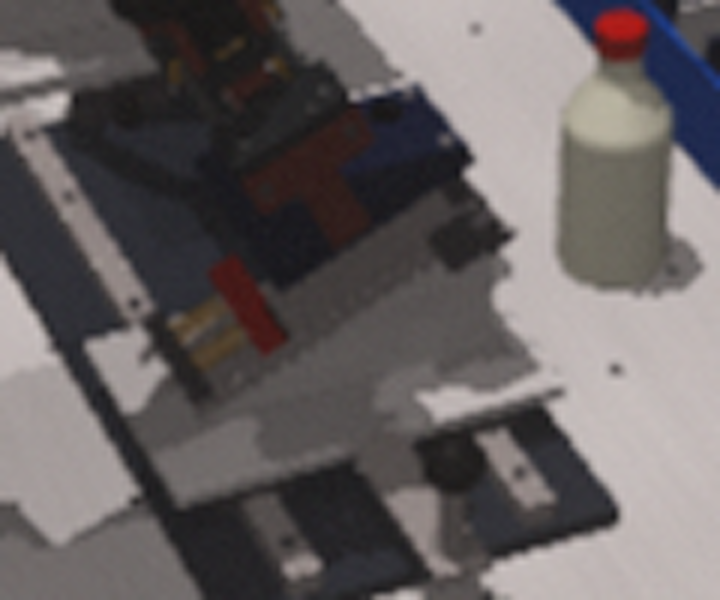

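View pics/t2.png

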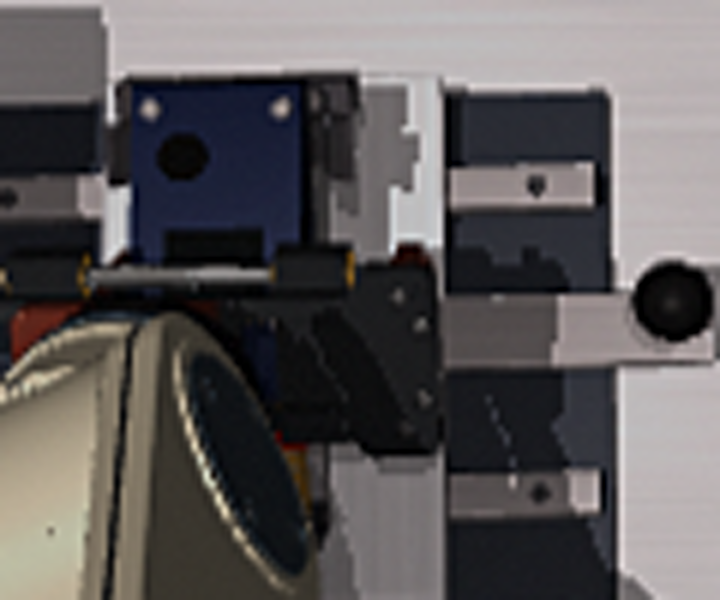

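{"api": "move_arm", "payload": {
  "motion": [
    [[0,0,0.04],[0,0,0]],
    [[0,0,0.08],[0,0,0]],
    [[0,0,0.12],[0,0,0]],
    [[0,0,0.145],[0,0,0]],
    [[0,0,0.145],[0,0,0]]
  ]
}}

```text
t: 12.2
ee_pos: [536.2, 86.8, 131.6]
orientation: [-1.99, 1.968, -0.437]
ft_force: [-0.8, -0.6, -4.0]
width: 62.2
```

```bash
python3 - <<'E'
from h import *
from workcell import ctrl
N=np.array([544,87.,104]);y=.012
o,p,R=cur();print(o["t"],p,R.T@o["ft_force"],o["width"])
plan([nest_tool(N,y,(-6,0,18)),nest_tool(N,y,(-6,0,4))])
C=ctrl.get_image("side");cv2.imwrite("pics/s3.png",cv2.resize(C["pixels"][180:280,250:370,::-1],None,fx=6,fy=6,interpolation=cv2.INTER_CUBIC))
E
```

```text
12.2 [536.20913638  86.79403097 131.57610061] [0.58687655 2.37178141 3.26887263] 62.22598961429231
[515.6  86.7 122.2] ([-0.0006, 0.1506, -0.0015], [-0.0002, -0.0009, -0.0008])
[521.6  86.7 109.5] ([0.0, -0.0, 0.0933], [0.0, 0.0, 0.0])
```

View pics/s3.png

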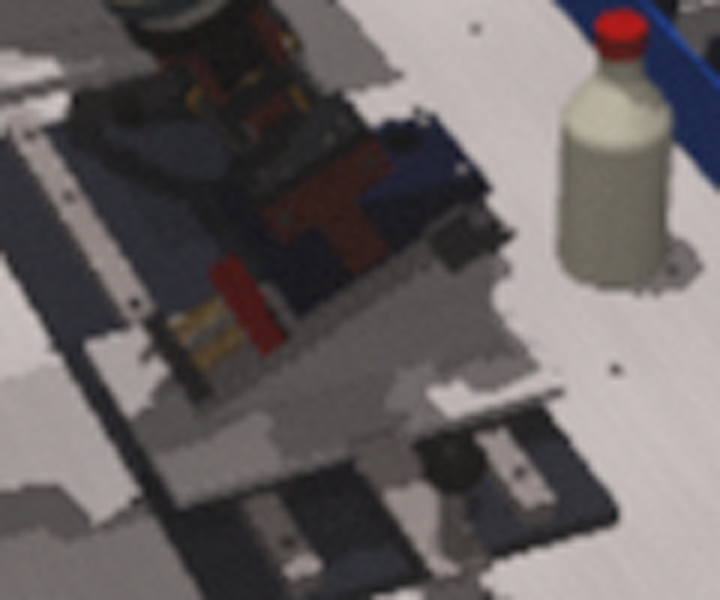

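{"api": "move_arm", "payload": {
  "motion": [
    [[0,0.03,0],[0,0,0]],
    [[0,0.07,0],[0,0,0]],
    [[0,0.11,0],[0,0,0]],
    [[0,0.151,0],[0,0,0]],
    [[0,0.151,0],[0,0,0]]
  ]
}}

```text
t: 12.88
ee_pos: [517.8, 87.1, 123.8]
orientation: [-1.987, 1.963, -0.441]
ft_force: [6.7, -2.9, -0.5]
width: 61.8
```

```bash
python3 - <<'E'
from h import *
from workcell import ctrl
N=np.array([544,87.,104]);y=.012
o,p,R=cur();print(o["t"],p,R.T@o["ft_force"],o["width"])
plan([nest_tool(N,y,(-6,0,18)),nest_tool(N,y,(-6,0,4))])
G=np.column_stack([[0,-1,0],[-1,0,0],[0,0,-1.]]); RH=R@G.T
for c,(ox,oy) in(("side",(250,180)),("top",(190,190))):
    C=ctrl.get_image(c);im=cv2.resize(C["pixels"][oy:oy+100,ox:ox+120,::-1],None,fx=6,fy=6,interpolation=cv2.INTER_CUBIC)
    im=np.clip(im*1.4,0,255).astype(np.uint8)
    for q in HP@RH.T+p-RH@[-12,0,10.5]:
        uv=(proj(C,[q])[0]-[ox,oy]+.5)*6; cv2.circle(im,tuple(int(a) for a in uv),3,(0,0,255),-1)
    cv2.imwrite(f"pics/{c}4.png",im)
E
```

```text
12.875 [517.75385422  87.1253464  123.84407194] [ 3.01000468 -5.82774169  3.26156955] 61.79905898721374
[515.6  86.7 122.2] ([0.0029, 0.0174, 0.0037], [-0.0057, 0.0006, -0.0001])
[521.6  86.7 109.5] ([0.0, -0.0, 0.0933], [0.0, 0.0, 0.0])
```

View pics/side4.png

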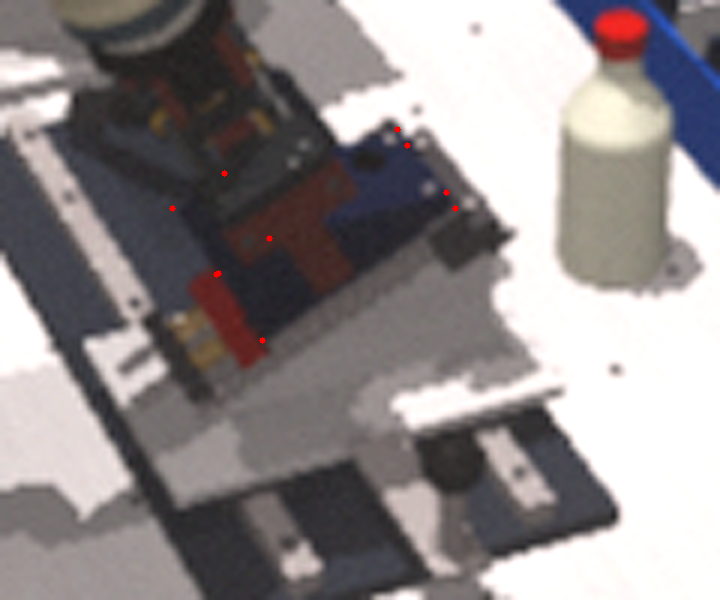

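View pics/top4.png

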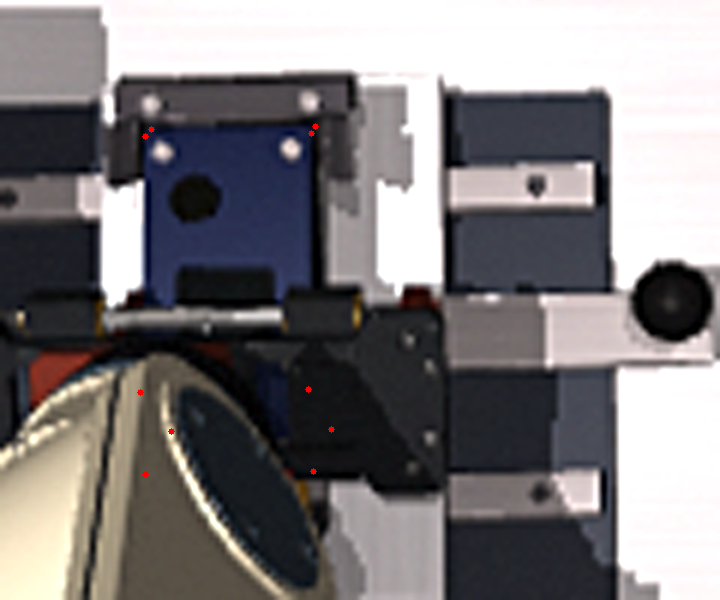

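{"api": "move_arm", "payload": {
  "motion": [
    [[0,0.02,0],[0,0,0]],
    [[0,0.035,0],[0,0,0]],
    [[0,0.035,0.03],[0,0,0]],
    [[0,0.035,0.06],[0,0,0]],
    [[0,0.035,0.08],[0,0,0]]
  ]
}}

```text
t: 13.6
ee_pos: [519.3, 87.6, 111.5]
orientation: [-1.985, 1.962, -0.442]
ft_force: [4.8, 0.5, 4.5]
width: 62.0
```

```bash
cat > look.py <<'E'
from h import *
from workcell import ctrl
import sys
tag=sys.argv[1]
N=np.array([544,87.,104]);y=.012
o,p,R=cur();print(o["t"],np.round(p,1),"Ftool",np.round(R.T@o["ft_force"],1),"M",np.round(R.T@o["moment"],2),round(o["width"],1))
G=np.column_stack([[0,-1,0],[-1,0,0],[0,0,-1.]]); RH=R@G.T
print("housing in nest:",np.round(nestR(y).T@(p-RH@[-12,0,10.5]-N),1), "rot deg",np.round(np.degrees(Rot.from_matrix(nestR(y).T@RH).as_rotvec()),2))
ims=[]
for c,(ox,oy) in(("side",(260,185)),("top",(200,190))):
    C=ctrl.get_image(c);im=cv2.resize(C["pixels"][oy:oy+100,ox:ox+80,::-1],None,fx=5,fy=6,interpolation=cv2.INTER_CUBIC)
    im=cv2.resize(C["pixels"][oy:oy+100,ox:ox+80,::-1],None,fx=5,fy=5,interpolation=cv2.INTER_CUBIC)
    ims.append(np.clip(im*1.4,0,255).astype(np.uint8))
cv2.imwrite(f"pics/{tag}.png",np.hstack(ims))
E
python3 look.py l5
```

```text
13.6 [519.3  87.6 111.5] Ftool [-0.5 -6.2 -2. ] M [ 0.56  0.15 -0.17] 62.0
housing in nest: [-7.1  0.9  6.8] rot deg [ 0.09 -0.46 -0.03]
```

View pics/l5.png

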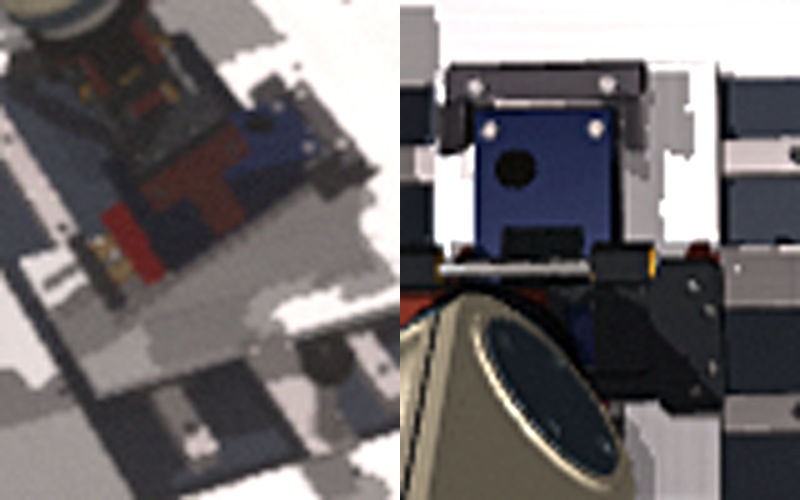

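{"api": "move_arm", "payload": {
  "motion": [
    [[0,0,0.01],[0,0,0]],
    [[0,0,0.02],[0,0,0]],
    [[0,0,0.03],[0,0,0]],
    [[0,0,0.035],[0,0,0]],
    [[0,0,0.035],[0,0,0]]
  ]
}}

```text
t: 14.32
ee_pos: [521.5, 87.6, 107.0]
orientation: [-1.985, 1.962, -0.442]
ft_force: [4.9, -1.2, 6.1]
width: 61.8
```

```bash
python3 look.py l6
```

```text
14.325 [521.5  87.6 107. ] Ftool [ 1.2 -7.  -3.4] M [ 0.52  0.17 -0.22] 61.8
housing in nest: [-7.1  0.9  1.8] rot deg [ 0.09 -0.47 -0.02]
```

{"api": "move_arm", "payload": {
  "motion": [
    [[0,0,0.006],[0,0,0]],
    [[0,0,0.012],[0,0,0]],
    [[0,0,0.018],[0,0,0]],
    [[0,0,0.024],[0,0,0]],
    [[0,0,0.024],[0,0,0]]
  ]
}}

```text
t: 15.05
ee_pos: [522.1, 87.5, 105.5]
orientation: [-1.984, 1.96, -0.443]
ft_force: [-17.0, -2.3, 43.2]
width: 62.2
```

```bash
python3 look.py l7
```

```text
15.05 [522.1  87.5 105.5] Ftool [  2.   -3.3 -46.4] M [ 0.15 -0.15 -0.33] 62.2
housing in nest: [-7.2  0.8  0.2] rot deg [ 0.09 -0.57 -0.  ]
```

View pics/l7.png

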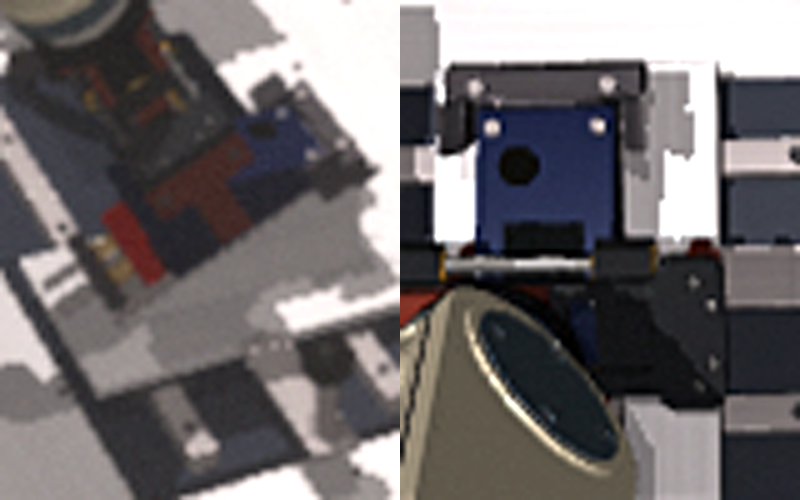

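{"api": "move_arm", "payload": {
  "motion": [
    [[0,0,-0.009],[0,0,0]],
    [[0,-0.015,-0.009],[0,0,0]],
    [[0,-0.03,-0.009],[0,0,0]],
    [[0,-0.045,-0.009],[0,0,0]],
    [[0,-0.045,-0.009],[0,0,0]]
  ]
}}

```text
t: 15.78
ee_pos: [522.2, 86.6, 105.4]
orientation: [-1.992, 1.969, -0.436]
ft_force: [-19.4, 1.6, 21.2]
width: 62.0
```

```bash
python3 look.py l8
```

```text
15.775 [522.2  86.6 105.4] Ftool [ -1.8   8.7 -27.4] M [-1.56 -1.04 -0.16] 62.0
housing in nest: [-7.2 -0.2 -0.1] rot deg [-0.08  0.1  -0.01]
```

View pics/l8.png

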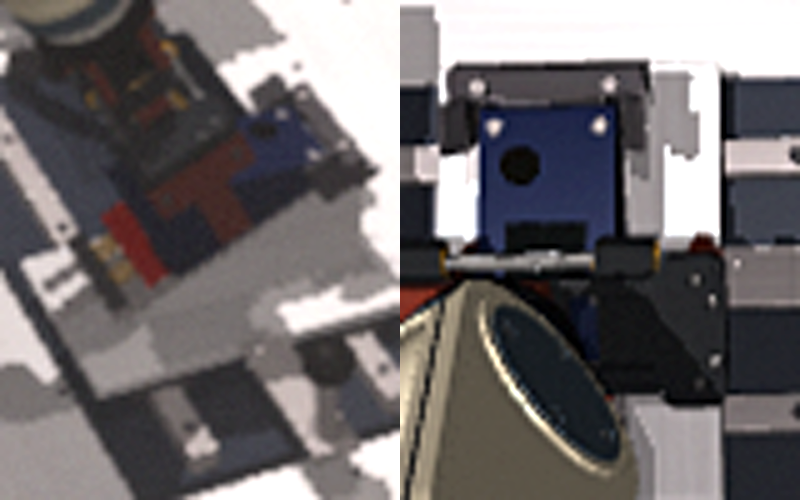

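{"api": "move_arm", "payload": {
  "motion": [
    [[0,0,-0.004],[0,0,0]],
    [[0,0,-0.008],[0,0,0]],
    [[0,-0.01,-0.008],[0,0,0]],
    [[0,-0.01,-0.008],[0,0,0]],
    [[0,-0.01,-0.008],[0,0,0]]
  ]
}}

```text
t: 16.5
ee_pos: [525.5, 86.8, 107.0]
orientation: [-1.99, 1.968, -0.437]
ft_force: [-6.2, 1.9, 5.6]
width: 61.8
```

```bash
python3 look.py l9
```

```text
16.5 [525.5  86.8 107. ] Ftool [-1.9  3.2 -7.6] M [-0.73 -0.64 -0.39] 61.8
housing in nest: [-3.5  0.   0. ] rot deg [-0.04 -0.01 -0.02]
```

View pics/l9.png

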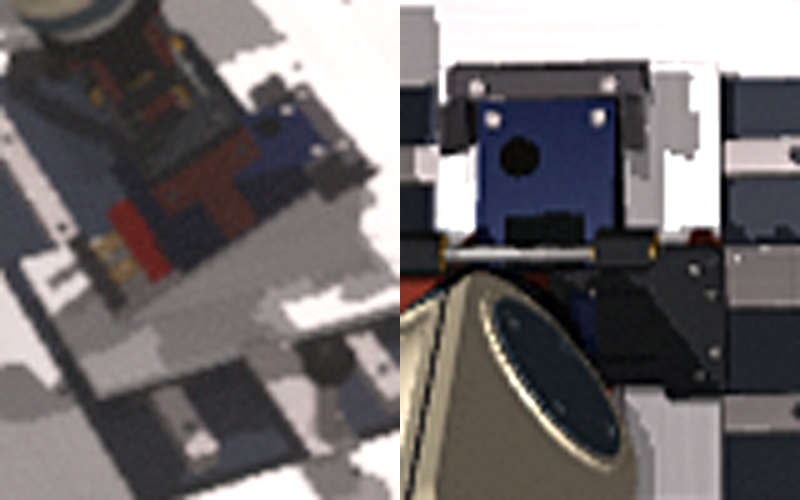

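{"api": "move_arm", "payload": {
  "motion": [
    [[0,-0.01,-0.002],[0,0,0]],
    [[0,-0.02,-0.002],[0,0,0]],
    [[0,-0.03,-0.002],[0,0,0]],
    [[0,-0.03,-0.002],[0,0,0]],
    [[0,-0.03,-0.002],[0,0,0]]
  ]
}}

```text
t: 17.23
ee_pos: [525.5, 86.0, 107.0]
orientation: [-1.995, 1.974, -0.433]
ft_force: [-14.4, 1.8, 3.5]
width: 61.8
```

```bash
python3 look.py l10
```

```text
17.225 [525.5  86.  107. ] Ftool [-1.9 11.6 -9.2] M [-1.81 -0.94 -0.28] 61.8
housing in nest: [-3.6 -0.8 -0.1] rot deg [-0.17  0.42 -0.03]
```

View pics/l10.png

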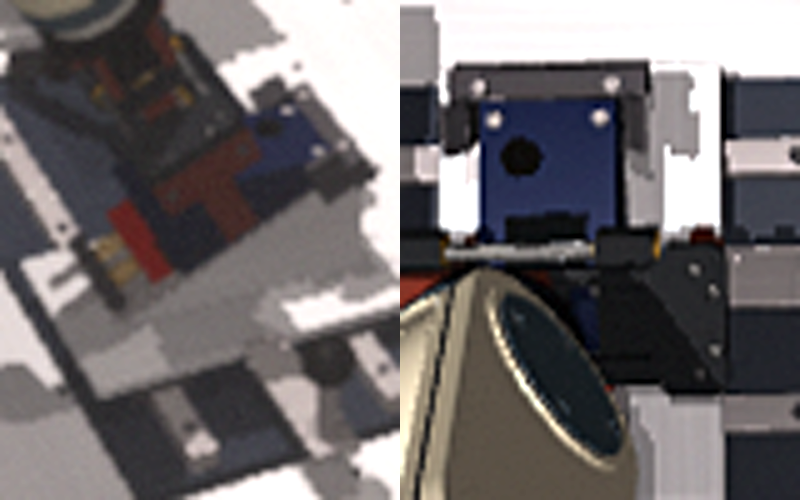

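{"api": "move_arm", "payload": {
  "motion": [
    [[0,0.01,0.003],[0,0,0]],
    [[0,0.02,0.005],[0,0,0]],
    [[0,0.025,0.007],[0,0,0]],
    [[0,0.025,0.007],[0,0,0]],
    [[0,0.025,0.007],[0,0,0]]
  ]
}}

```text
t: 17.95
ee_pos: [525.6, 86.1, 107.0]
orientation: [-1.991, 1.969, -0.437]
ft_force: [-13.4, -1.9, 18.8]
width: 61.7
```

```bash
python3 look.py l11
```

```text
17.95 [525.6  86.1 107. ] Ftool [  1.8   4.2 -22.7] M [-1.31 -0.06 -0.43] 61.7
housing in nest: [-3.4 -0.7 -0. ] rot deg [-0.12  0.05 -0.03]
```

Pressed flat and against the stop. Release it now.

{"api": "move_arm", "payload": {
  "motion": [
    [[0,0,0],[0,0,0]],
    [[0,0,0],[0,0,0]],
    [[0,0,0],[0,0,0]],
    [[0,0,0],[0,0,0]],
    [[0,0,0],[0,0,0]]
  ],
  "gripper": 1
}}

```text
t: 18.68
ee_pos: [527.3, 86.8, 106.7]
orientation: [-1.989, 1.968, -0.437]
ft_force: [-0.3, -0.8, 0.3]
width: 87.8
```

```bash
python3 look.py l12
```

```text
18.675 [527.3  86.8 106.7] Ftool [ 0.7  0.2 -0.4] M [-0.32  0.03  0.02] 87.8
housing in nest: [-2.  -0.1 -1. ] rot deg [-0.04 -0.05 -0.05]
```

View pics/l12.png

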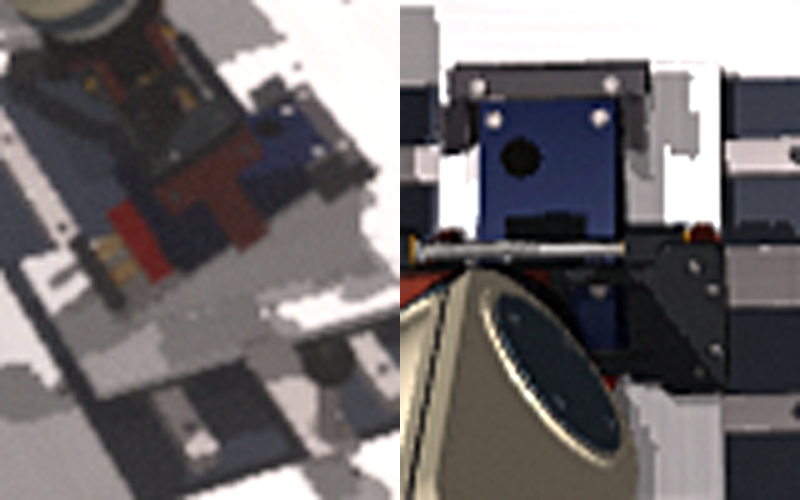

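{"api": "move_arm", "payload": {
  "motion": [
    [[0,0,-0.1],[0,0,0]],
    [[0,0,-0.25],[0,0,0]],
    [[0,0,-0.45],[0,0,0]],
    [[0,0,-0.7],[0,0,0]],
    [[0,0,-0.8],[0,0,0]]
  ]
}}

```text
t: 19.4
ee_pos: [476.3, 86.4, 217.3]
orientation: [-1.988, 1.966, -0.439]
ft_force: [0.5, 0.1, -0.0]
width: 87.5
```

{"api": "move_arm", "payload": {
  "motion": [
    [[0.3,0,0],[0,0,0]],
    [[0.6,0,0],[0,0,0]],
    [[0.9,0,0],[0,0,0]],
    [[1,0,0],[0,0,0]],
    [[1,0,0],[0,0,0]]
  ],
  "gripper": 0
}}

```text
t: 20.02
ee_pos: [478.0, -64.9, 215.5]
orientation: [-1.987, 1.971, -0.438]
ft_force: [0.0, 0.2, 0.0]
width: 41.5
```

```bash
python3 look.py l13; python3 - <<'E'
from h import *
from workcell import ctrl
for c,(ox,oy) in(("side",(240,185)),("top",(195,190))):
    C=ctrl.get_image(c); s=6
    im=cv2.resize(C["pixels"][oy:oy+100,ox:ox+120,::-1],None,fx=s,fy=s,interpolation=cv2.INTER_CUBIC)
    im=np.clip(im*1.3,0,255).astype(np.uint8)
    P=HP@nestR(.012).T+[541,86.6,104]
    for q in P:
        uv=(proj(C,[q])[0]-[ox,oy]+.5)*s; cv2.circle(im,tuple(int(a) for a in uv),2,(0,0,255),-1)
    cv2.imwrite(f"pics/seat_{c}.png",im)
    for n in("housing","knob","stop","nest"):
        print(c,n,[(np.round(d["location"]).tolist(),round(d["p"],2)) for d in ctrl.pinpoint(c,n)][:3])
E
```

```text
20.025 [478.  -64.9 215.5] Ftool [-0.2 -0.  -0. ] M [-0.32  0.01  0.01] 41.5
housing in nest: [  -2.3 -151.1  119.3] rot deg [-0.11 -0.06 -0.2 ]
side housing [([380.0, -526.0, -1.0], 0.91), ([583.0, -213.0, -1.0], 0.71), ([542.0, 83.0, 101.0], 0.66)]
side knob [([524.0, -78.0, 102.0], 0.55)]
side stop [([599.0, 91.0, 131.0], 0.72), ([543.0, 87.0, 107.0], 0.62), ([519.0, 292.0, 332.0], 0.62)]
side nest [([544.0, 85.0, 107.0], 0.67)]
top housing [([380.0, -525.0, -2.0], 0.79), ([582.0, -214.0, 1.0], 0.69), ([524.0, 69.0, 0.0], 0.68)]
top knob [([534.0, -79.0, 102.0], 0.96)]
top stop [([592.0, 85.0, 134.0], 0.75), ([541.0, 86.0, 104.0], 0.46)]
top nest [([545.0, 83.0, 104.0], 0.53)]
```

View pics/seat_side.png

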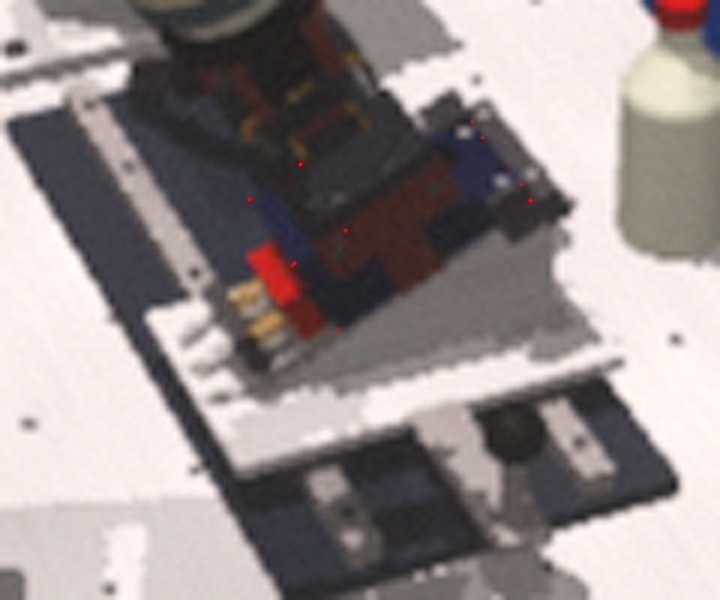

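View pics/seat_top.png

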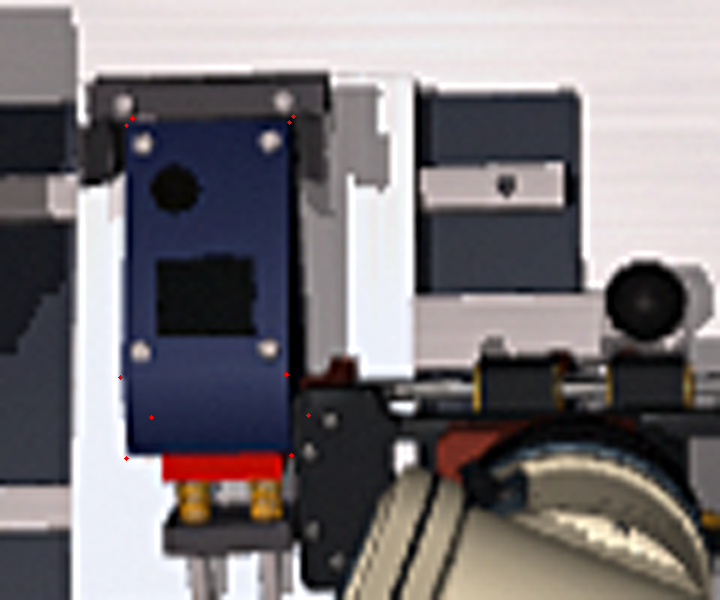

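```bash
python3 - <<'E'
from h import *
D=Rdown
plan([((500,-140,200),D(-47)),((527,-140,160),D(0)),((527,-140,88),D(0))])
E
```

```text
[ 500 -140  200] ([0.5116, -0.0834, 0.1534], [-0.3981, -0.1546, -0.6942])
[ 527 -140  160] ([0.1228, -0.1316, 0.2667], [0.0, 0.0, -0.7833])
[ 527 -140   88] ([0.0, 0.0, 0.48], [0.0, 0.0, 0.0])
```

{"api": "move_arm", "payload": {
  "motion": [
    [[0.2,-0.03,0],[-0.08,-0.03,-0.14]],
    [[0.4,-0.06,0.05],[-0.16,-0.06,-0.28]],
    [[0.51,-0.083,0.1],[-0.24,-0.09,-0.42]],
    [[0.51,-0.083,0.153],[-0.32,-0.12,-0.56]],
    [[0.51,-0.083,0.153],[-0.398,-0.155,-0.694]]
  ]
}}

```text
t: 21.25
ee_pos: [499.9, -140.5, 199.5]
orientation: [2.881, -1.248, -0.005]
ft_force: [0.3, 0.7, 0.2]
width: 0.6
```

```bash
python3 - <<'E'
from h import *
D=Rdown
plan([((527,-140,160),D(0)),((527,-140,88),D(0))])
E
```

```text
[ 527 -140  160] ([0.1218, -0.1351, 0.2628], [0.0016, 0.003, -0.7804])
[ 527 -140   88] ([0.0, 0.0, 0.48], [0.0, 0.0, 0.0])
```

{"api": "move_arm", "payload": {
  "motion": [
    [[0.12,-0.135,0.05],[0,0,-0.17]],
    [[0.12,-0.135,0.1],[0,0,-0.34]],
    [[0.12,-0.135,0.16],[0,0,-0.5]],
    [[0.12,-0.135,0.22],[0,0,-0.66]],
    [[0.12,-0.135,0.263],[0,0,-0.78]]
  ]
}}

```text
t: 21.88
ee_pos: [526.8, -139.3, 160.0]
orientation: [-3.141, -0.001, 0.001]
ft_force: [0.3, -0.5, 0.3]
width: 0.3
```

```bash
python3 - <<'E'
from h import *
from workcell import ctrl
o,p,R=cur(); print(o["t"],p)
plan([((527,-140,88),Rdown(0))])
Cs={}
for c,(ox,oy) in(("side",(240,185)),("top",(195,190))):
    C=Cs[c]=ctrl.get_image(c); s=6
    im=cv2.resize(C["pixels"][oy:oy+100,ox:ox+120,::-1],None,fx=s,fy=s,interpolation=cv2.INTER_CUBIC)
    cv2.imwrite(f"pics/seat2_{c}.png",np.clip(im*1.3,0,255).astype(np.uint8))
    rs=ctrl.regions_of(c,"housing"); 
    for r in rs:
        v,u=np.nonzero(r["mask"]); print(c,round(r["p"],2),u.mean().round(),v.mean().round(),len(u))
        if 200<u.mean()<330 and v.mean()<260: C["mask"]=r["mask"]
pickle.dump(Cs,open("c2.pkl","wb"))
E
```

```text
21.875 [ 526.83430054 -139.32088205  160.01518148]
[ 527 -140   88] ([0.0014, 0.0048, 0.4801], [-0.0006, 0.0005, 0.0005])
side 0.9 345.0 415.0 1739
side 0.77 298.0 220.0 532
side 0.64 364.0 303.0 946
top 0.71 485.0 302.0 1487
top 0.65 230.0 237.0 1553
top 0.58 373.0 222.0 274
```

View pics/seat2_side.png

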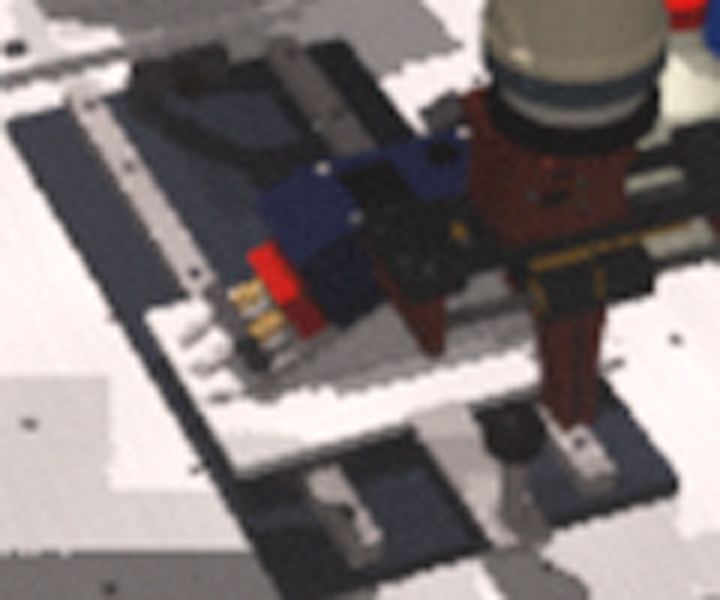

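View pics/seat2_top.png

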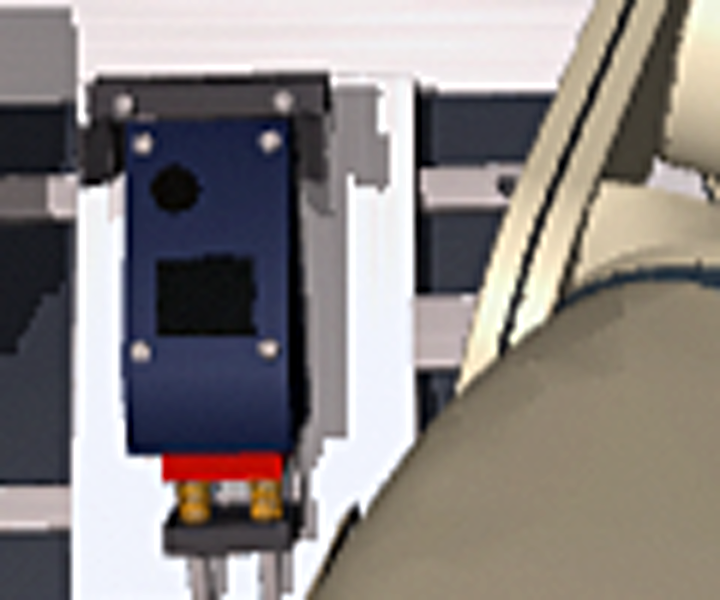

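```bash
python3 - <<'E'
from h import *
C=pickle.load(open("c2.pkl","rb"))["top"]
def f(p): return np.abs(sil(C,HP@nestR(p[2]).T@np.eye(3)+[p[0],p[1],104])-C["mask"]).sum()
for a in(0,.03):
    r=minimize(f,[541,86.6,a],method="Nelder-Mead",options=dict(initial_simplex=[[541,86.6,a],[546,86.6,a],[541,91,a],[541,86.6,a+.05]])); print(r.x,r.fun)
# tilt free
def g(p): return np.abs(sil(C,HP@(Rn(p[2])@Rot.from_euler('yx',[-p[3],p[4]]).as_matrix()).T+[p[0],p[1],104])-C["mask"]).sum()
r=minimize(g,[*r.x,np.radians(25),0],method="Nelder-Mead",options=dict(maxiter=800,initial_simplex=np.array([[*r.x,.436,0]]*6)+np.vstack([np.zeros(5),np.diag([3,3,.04,.05,.05])])));print(r.x,r.fun,np.degrees(r.x[2:]))
E
```

```text
[ 5.42514757e+02  8.67565972e+01 -5.45428241e-03] 142.57647058823528
[5.44020920e+02 8.69875819e+01 1.10493546e-02] 139.89803921568628
[5.39151272e+02 8.86358800e+01 6.62479205e-04 3.14164604e-01
 1.11715712e-01] 91.91372549019607 [ 0.03795726 18.00030585  6.40083882]
```

{"api": "move_arm", "payload": {
  "motion": [
    [[0,0,0.15],[0,0,0]],
    [[0,0,0.3],[0,0,0]],
    [[0,0,0.45],[0,0,0]],
    [[0,0,0.48],[0,0,0]],
    [[0,0,0.48],[0,0,0]]
  ]
}}

```text
t: 22.7
ee_pos: [527.2, -139.4, 89.0]
orientation: [-3.141, 0.008, -0.0]
ft_force: [0.2, 0.8, -1.0]
width: 0.0
```

```bash
python3 - <<'E'
from h import *
from workcell import ctrl
o,p,R=cur(); print(o["t"],p,o["ft_force"],o["qpos"])
ims=[]
for c,(ox,oy) in(("side",(290,220)),("top",(270,190))):
    C=ctrl.get_image(c); s=5
    im=cv2.resize(C["pixels"][oy:oy+80,ox:ox+80,::-1],None,fx=s,fy=s,interpolation=cv2.INTER_CUBIC)
    uv=(proj(C,[p])[0]-[ox,oy]+.5)*5; cv2.circle(im,tuple(int(a) for a in uv),3,(0,255,0),-1)
    ims.append(im)
cv2.imwrite(f"pics/kn.png",np.clip(np.hstack(ims)*1.3,0,255).astype(np.uint8))
E
```

```text
22.7 [ 527.23728648 -139.44142998   88.98688094] [ 0.21745709  0.80155653 -1.04060882] [-2.80652050e-01  5.02086135e-01  1.88858941e+00  7.08090888e-04
  7.50779499e-01 -2.76038843e-01]
```

View pics/kn.png

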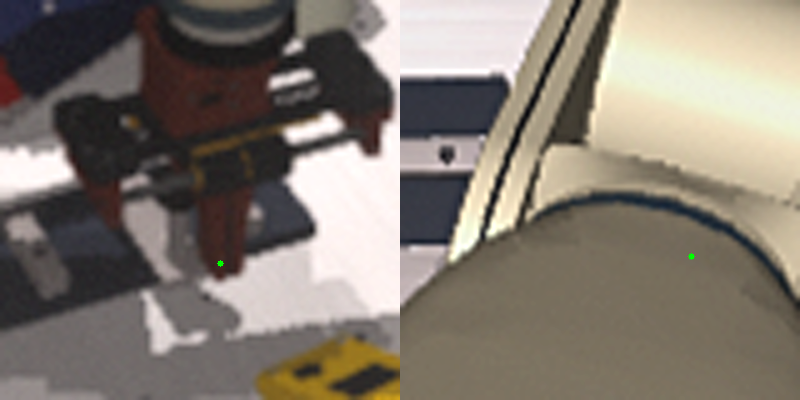

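{"api": "move_arm", "payload": {
  "motion": [
    [[0,-0.12,0],[0,0,0]],
    [[0,-0.24,0],[0,0,0]],
    [[0,-0.36,0],[0,0,0]],
    [[0,-0.48,0],[0,0,0]],
    [[0,-0.6,0],[0,0,0]]
  ]
}}

```text
t: 23.42
ee_pos: [526.3, -48.1, 88.9]
orientation: [3.141, -0.004, -0.002]
ft_force: [-2.9, -5.7, 2.9]
width: 0.6
```

```bash
cat > lk.py <<'E'
from h import *
from workcell import ctrl
import sys
o,p,R=cur(); print(o["t"],p,o["ft_force"])
ims=[]
for c,(ox,oy) in(("side",(240,130)),("top",(150,150))):
    C=ctrl.get_image(c); s=2.5
    ims.append(cv2.resize(C["pixels"][oy:oy+150,ox:ox+160,::-1],None,fx=s,fy=s,interpolation=cv2.INTER_CUBIC))
    for n in ("knob","nest"): print(c,n,[(np.round(d["location"]).tolist(),round(d["p"],2)) for d in ctrl.pinpoint(c,n)][:2])
cv2.imwrite(f"pics/{sys.argv[1]}.png",np.clip(np.hstack(ims)*1.3,0,255).astype(np.uint8))
E
python3 lk.py p1
```

```text
23.425 [526.34039189 -48.14915161  88.92843081] [-2.94148736 -5.72629603  2.91170383]
side knob [([523.0, -24.0, 101.0], 0.88)]
side nest []
top knob []
top nest []
```

View pics/p1.png

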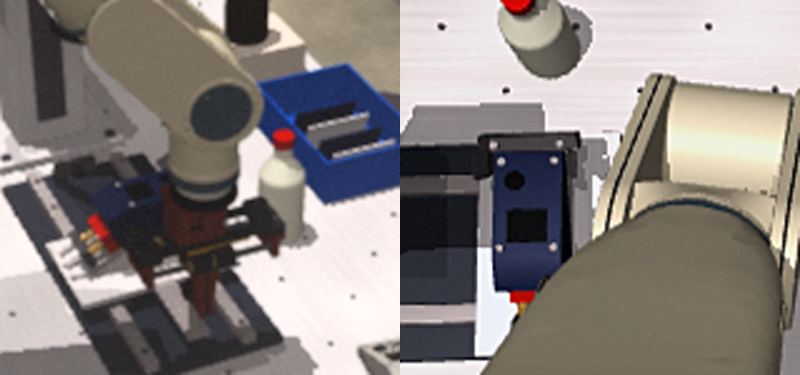

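{"api": "move_arm", "payload": {
  "motion": [
    [[0,-0.12,0],[0,0,0]],
    [[0,-0.24,0],[0,0,0]],
    [[0,-0.36,0],[0,0,0]],
    [[0,-0.48,0],[0,0,0]],
    [[-0.01,-0.6,0],[0,0,0]]
  ]
}}

```text
t: 24.35
ee_pos: [526.0, 40.8, 88.7]
orientation: [3.141, -0.007, -0.0]
ft_force: [2.0, -3.2, 0.2]
width: 0.5
```

```bash
python3 lk.py p2
```

```text
24.35 [526.0138387   40.76629627  88.68245432] [ 1.99469354 -3.22391191  0.2002345 ]
side knob [([518.0, 66.0, 101.0], 0.79), ([278.0, 264.0, 3.0], 0.5)]
side nest []
top knob []
top nest []
```

View pics/p2.png

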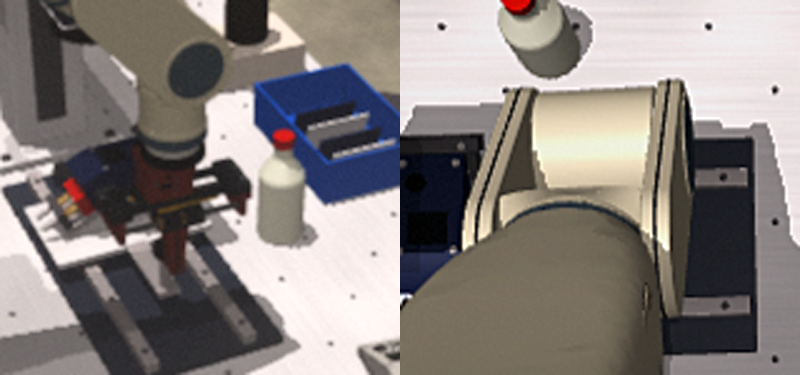

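{"api": "move_arm", "payload": {
  "motion": [
    [[0,-0.08,0],[0,0,0]],
    [[0,-0.16,0],[0,0,0]],
    [[0,-0.24,0],[0,0,0]],
    [[0,-0.3,0],[0,0,0]],
    [[0,-0.33,0],[0,0,0]]
  ]
}}

```text
t: 25.28
ee_pos: [526.0, 90.9, 88.5]
orientation: [-3.141, 0.005, 0.001]
ft_force: [-2.8, -3.9, 0.5]
width: 0.1
```

{"api": "move_arm", "payload": {
  "motion": [
    [[0,-0.01,0],[0,0,0]],
    [[0,-0.02,0],[0,0,0]],
    [[0,-0.03,0],[0,0,0]],
    [[0,-0.04,0],[0,0,0]],
    [[0,-0.05,0],[0,0,0]]
  ]
}}

```text
t: 25.9
ee_pos: [526.2, 97.6, 88.6]
orientation: [-3.141, 0.007, 0.001]
ft_force: [-3.5, -3.1, -1.7]
width: 0.3
```

{"api": "move_arm", "payload": {
  "motion": [
    [[0,-0.01,0],[0,0,0]],
    [[0,-0.02,0],[0,0,0]],
    [[0,-0.03,0],[0,0,0]],
    [[0,-0.04,0],[0,0,0]],
    [[0,-0.05,0],[0,0,0]]
  ]
}}

```text
t: 26.52
ee_pos: [526.1, 99.0, 88.7]
orientation: [3.133, -0.0, -0.003]
ft_force: [-0.6, -46.1, 5.8]
width: 0.5
```

```bash
python3 lk.py p3
```

```text
26.525 [526.05430631  99.02532496  88.66806118] [ -0.6034771  -46.0658076    5.80122426]
side knob [([519.0, 124.0, 103.0], 0.61)]
side nest []
top knob []
top nest [([687.0, -380.0, 1.0], 0.74), ([526.0, 72.0, 0.0], 0.66)]
```

View pics/p3.png

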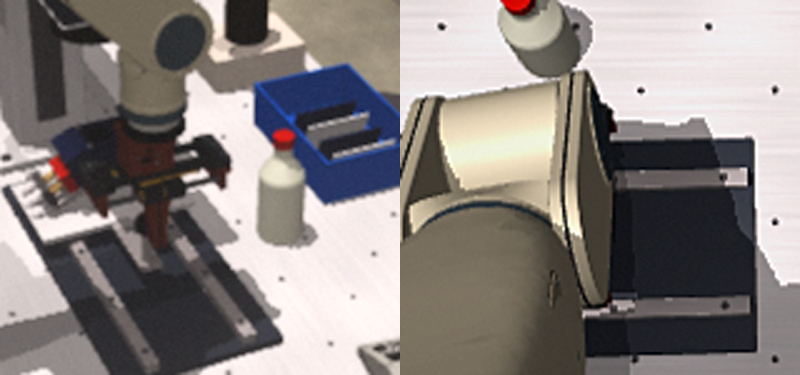

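Contact with the home stop is where I predicted it (46 N at y = 99). Now back off.

{"api": "move_arm", "payload": {
  "motion": [
    [[0,0.05,0],[0,0,0]],
    [[0,0.2,0],[0,0,0]],
    [[0,0.4,0],[0,0,0]],
    [[0,0.6,0],[0,0,0]],
    [[0,0.8,0],[0,0,0]]
  ]
}}

```text
t: 27.45
ee_pos: [527.6, -15.3, 89.2]
orientation: [-3.141, 0.007, -0.005]
ft_force: [0.5, 0.3, -0.2]
width: 0.7
```

{"api": "move_arm", "payload": {
  "motion": [
    [[0,0.2,-0.2],[0,0,0]],
    [[0,0.5,-0.5],[0,0,0]],
    [[0,0.8,-0.8],[0,0,0]],
    [[0,1,-1],[0,0,0]],
    [[0,1,-1],[0,0,0]]
  ]
}}

```text
t: 28.08
ee_pos: [528.0, -167.0, 241.8]
orientation: [3.14, -0.011, 0.013]
ft_force: [-0.0, -0.0, -0.8]
width: 0.6
```

{"api": "move_arm", "payload": {
  "motion": [
    [[0,0.3,0],[0,0,0]],
    [[0,0.6,0],[0,0,0]],
    [[0,0.9,0],[0,0,0]],
    [[0,1,0],[0,0,0]],
    [[0,1,0],[0,0,0]]
  ]
}}

```text
t: 28.7
ee_pos: [524.7, -314.2, 237.4]
orientation: [-3.14, 0.008, 0.001]
ft_force: [1.1, 0.4, 0.0]
width: 0.6
```

```bash
python3 lk.py p4; python3 - <<'E'
from h import *
from workcell import ctrl
for c,(ox,oy) in(("side",(210,145)),("top",(105,180))):
    C=ctrl.get_image(c); s=6
    im=cv2.resize(C["pixels"][oy:oy+100,ox:ox+125,::-1],None,fx=s,fy=s,interpolation=cv2.INTER_CUBIC)
    P=HP@nestR(.012).T+np.array([541,86.6,104])+Rn(.012)@[0,203,0]
    for q in P:
        uv=(proj(C,[q])[0]-[ox,oy]+.5)*s; cv2.circle(im,tuple(int(a) for a in uv),2,(0,0,255),-1)
    cv2.imwrite(f"pics/fin_{c}.png",np.clip(im*1.5,0,255).astype(np.uint8))
    cv2.imwrite(f"pics/full_{c}.png",C["pixels"][:,:,::-1])
    for n in("housing","head","marked","caliper","gauge","lens_cap","solvent","goggles"):
        print(c,n,[(np.round(d["location"]).tolist(),round(d["p"],2)) for d in ctrl.pinpoint(c,n)][:3])
E
```

```text
28.7 [ 524.7145085  -314.22992779  237.36669133] [1.13491396 0.38730327 0.04172663]
side knob [([522.0, 124.0, 104.0], 0.67)]
side nest [([540.0, 290.0, 109.0], 0.77)]
top knob [([526.0, 126.0, 101.0], 0.85)]
top nest [([521.0, 71.0, -3.0], 0.53)]
side housing [([380.0, -524.0, -1.0], 0.89), ([585.0, -209.0, -1.0], 0.79), ([540.0, 294.0, 106.0], 0.75)]
side head [([521.0, 293.0, 334.0], 0.86)]
side marked [([738.0, -156.0, 3.0], 0.58), ([519.0, 124.0, 103.0], 0.2), ([690.0, -380.0, 2.0], 0.18)]
side caliper [([251.0, -301.0, 2.0], 0.57), ([522.0, 72.0, 3.0], 0.18)]
side gauge [([280.0, 261.0, 2.0], 0.83), ([734.0, -162.0, 2.0], 0.45)]
side lens_cap [([360.0, -167.0, 2.0], 0.93)]
side solvent [([734.0, 165.0, -2.0], 0.44)]
side goggles [([685.0, -376.0, -2.0], 0.94)]
top housing [([582.0, -210.0, -1.0], 0.83), ([381.0, -524.0, -5.0], 0.82), ([538.0, 287.0, 104.0], 0.55)]
top head [([519.0, 290.0, 338.0], 0.71)]
top marked [([535.0, 290.0, 142.0], 0.73), ([732.0, -163.0, 3.0], 0.56)]
top caliper []
top gauge [([277.0, 264.0, 4.0], 0.89)]
top lens_cap [([361.0, -163.0, -2.0], 0.88)]
top solvent []
top goggles [([691.0, -385.0, 1.0], 0.6)]
```

View pics/fin_side.png

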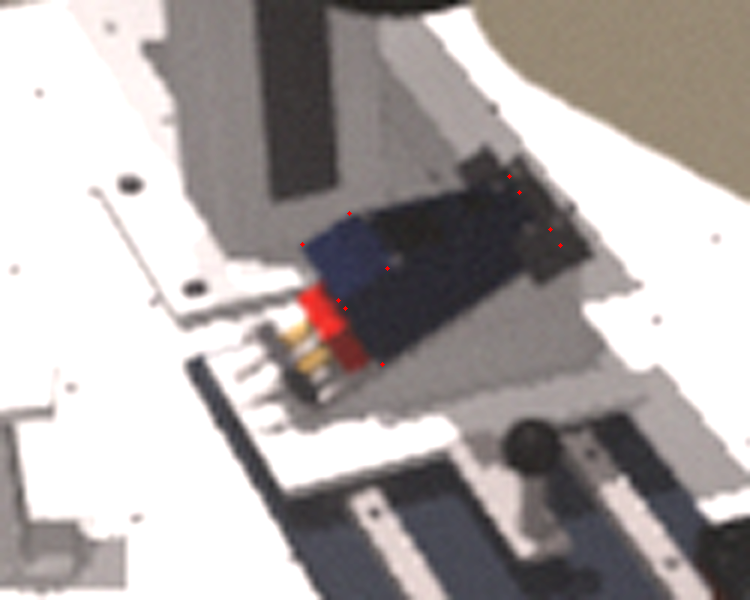

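View pics/fin_top.png

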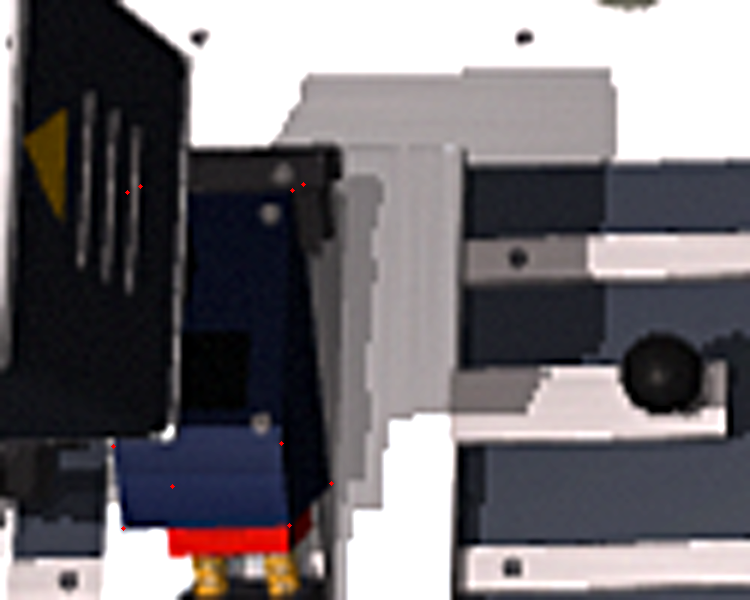

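View pics/full_top.png

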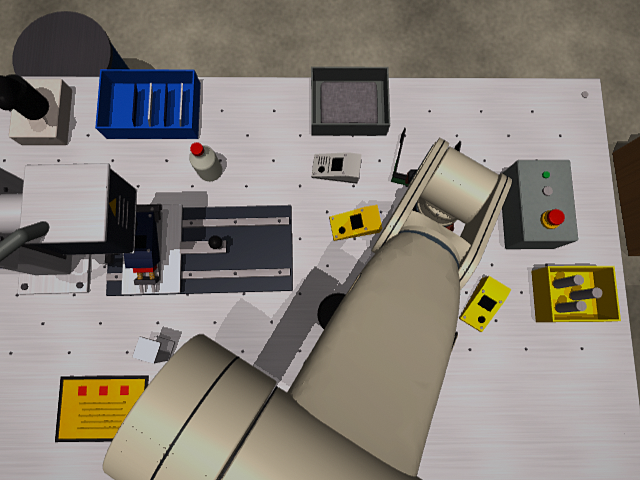

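```bash
python3 - <<'E'
from workcell import ctrl
print(ctrl.close_job())
E
```

```text
the job is handed in; nothing more can be done
None
```

The blue housing is clamped in the nest, thin end up the slope against the upper stop. The slide is home under the lens, and I handed the job in at about 29 s. No verdict was reported.

**What I did:** I gripped the housing across its sides and pressed the red jaw back with it. I then lowered it until it touched the plate, moved it up to the stop, pressed it down at about 20 N and let go. With closed fingers I pushed the ball knob until the slide hit its end stop, then backed well clear.

**Last checks:**
- **Seating:** the housing corners matched the seated model to about 1–2 pixels in both cameras, and the housing did not move when I let go.
- **Slide home:** the push force rose to 46 N with the tool at y = 99 mm, where I expected the stop. After the arm backed off, the knob stood at y ≈ 125 mm and the nest at y ≈ 290 mm, against the head axis at about 291 mm.
- **Other things:** the marked housing, gauge, lens cap, goggles and caliper were reported within a few mm of where they started. The arm hid the caliper from the top camera, so only the side camera saw it. Only the side camera reported the solvent bottle's position at the end; in the pictures it stands where it was. Both yellow look-alikes and the head are also unmoved.

**Checks that disagreed:**
- **Stop position:** it came about 3 mm nearer the robot than my first fit; the networks' estimate was closer.
- **Tilt:** fitting it freely from the top-view mask gave an unreliable 18°. For flatness I relied on the contact height, the press force and the side view.
- **Jaw travel:** I did not measure its final value directly.

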